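Load sample inductors into the clipped inspection tray and move the lot tag to done

TASK

Take the lot tag from its stand and hook it on the status rail at the single ring, then swing the spring clip well onto the tray's edge and, with the tray clipped, put every inductor lying on the bench flat and right way up into a pocket of its own. When all are in, swing the clip fully clear of the tray, and slide the tag along the rail, keeping it hooked, to the double ring. The tray stays in its nest, and the reels, jar and caliper stay where they are.

Things in the scene. Friction and masses are not known exactly. Their poses are not given: they have to be found in the camera images.
- tray: Loose grey anodised aluminium plate, 131 x 131 x 16 mm, 0.5 kg, six square pockets open at the top (31 x 31 mm, 7 mm deep): centres at x = -30, +30 and y = -38, 0, +38 mm. Lies in a nest of 5 mm strips (2 mm play) on the stage, axes as the stage's. Origin: centre of its underside, 16 mm below its top.
- pocket0 (a point): Centre of the floor of tray pocket 0 (7 mm below the tray's top), axes as the tray's. Pocket at x = -30 mm, y = -38 mm in the tray's frame.
- pocket1 (a point): Centre of the floor of tray pocket 1 (7 mm below the tray's top), axes as the tray's. Pocket at x = -30 mm, y = 0 mm in the tray's frame.
- pocket2 (a point): Centre of the floor of tray pocket 2 (7 mm below the tray's top), axes as the tray's. Pocket at x = -30 mm, y = 38 mm in the tray's frame.
- pocket3 (a point): Centre of the floor of tray pocket 3 (7 mm below the tray's top), axes as the tray's. Pocket at x = 30 mm, y = -38 mm in the tray's frame.
- pocket4 (a point): Centre of the floor of tray pocket 4 (7 mm below the tray's top), axes as the tray's. Pocket at x = 30 mm, y = 0 mm in the tray's frame.
- pocket5 (a point): Centre of the floor of tray pocket 5 (7 mm below the tray's top), axes as the tray's. Pocket at x = 30 mm, y = 38 mm in the tray's frame.
- stage: Fixed grey metal plate, 165 x 215 x 12 mm, that carries the tray on its top (12 mm above the bench) and the clip. Origin: on the bench under the tray nest's centre; the plate extends y = -85 to +130 mm in its frame. The clip is at its +y side.
- clip (a joint): Angle (rad) of the flat steel spring clip about its upright pivot screw. 0 = end stop, blade square over the tray's +y edge, 11 mm in; grows anticlockwise seen from above, to 1.9. Below 0.3 it is well on the edge; above 1.15 no part is over the tray. Passes 1.5 mm above the tray's top, clear of the pockets; stays where left (about 1 N at the knob).
- clip_knob (a point): Top centre of the clip's upright black grip post, 12 mm diameter, 24 mm tall, top 53.5 mm above the bench, 45 mm from the pivot screw (pivot at x = -25, y = +90 mm in the stage's frame). At clip angle a the knob lies from the pivot in the stage's direction (-sin a, cos a). The blade (12 mm wide, underside at 29.5 mm) reaches 36 mm from the pivot the other way.
- tag: Loose white plastic lot tag, 40 g, upright in its stand. Card 64 (x) x 4 (y) x 75 mm tall; above it a hook 20 mm wide: long leg at y = -14 to -10, flat bridge (underside z = 125), short leg at y = +10 to +14 down to z = 105. Mouth z = 77 to 105 mm, open to +y: the rail comes in there, then lower the tag. Grip lug on top: 20 (x) x 14 (y) mm, z = 129 to 158. Origin: card's lower edge centre.
- tag_hook (a point): Centre of the underside of the tag's bridge, 125 mm above the tag's origin, axes as the tag's: this point rests on top of the rail when hung.
- tag_stand: Fixed small grey plastic stand, 80 x 50 mm, 38 mm tall, with a 6 mm wide slot along its x in which the tag stands (slot floor 8 mm above the bench, 30 mm deep; the tag may lean a little in it). Origin: underside centre.
- rail: Fixed status rail: a straight horizontal steel bar of 10 mm diameter along the body's x, its axis 190 mm above the bench, on two posts at x = -150 and +150 mm. It carries a single black ring at one end and a pair of black rings towards the other (painted on, no obstacle). Origin: on the bench under the bar's middle.
- mark_work (a point): The single black ring (10 mm wide) on the rail: point on the bar's axis, at x = -70 mm in the rail's frame, axes as the rail's.
- mark_done (a point): The pair of black rings (each 8 mm wide, 20 mm between centres) on the rail: point on the bar's axis midway between them, at x = +78 mm in the rail's frame, axes as the rail's.
- part0: Square power inductor, grey ferrite block 26 x 26 mm and 14 mm tall, 35 g, with a copper terminal low on its -x and +x sides; may be absent. Lies flat, right way up, on the bench right of the stage. Origin: centre of its underside, z up.
- part1: Square power inductor, grey ferrite block 26 x 26 mm and 14 mm tall, 35 g, with a copper terminal low on its -x and +x sides; may be absent. Lies flat, right way up, on the bench right of the stage. Origin: centre of its underside, z up.
- part2: Square power inductor, grey ferrite block 26 x 26 mm and 14 mm tall, 35 g, with a copper terminal low on its -x and +x sides; may be absent. Lies flat, right way up, on the bench right of the stage. Origin: centre of its underside, z up.
- part3: Square power inductor, grey ferrite block 26 x 26 mm and 14 mm tall, 35 g, with a copper terminal low on its -x and +x sides; may be absent. Lies flat, right way up, on the bench right of the stage. Origin: centre of its underside, z up.
- part4: Square power inductor, grey ferrite block 26 x 26 mm and 14 mm tall, 35 g, with a copper terminal low on its -x and +x sides; may be absent. Lies flat, right way up, on the bench right of the stage. Origin: centre of its underside, z up.
- reels: Bystander: stack of component reels, 178 mm across, 39 mm tall. Origin: underside centre.
- jar: Bystander: pink jar, 60 mm across, 65 mm tall. Origin: underside centre.
- caliper: Bystander: digital caliper lying flat, 150 mm long along its y, 11 mm tall. Origin: underside centre.

How it is judged:
By the outcome, as a careful person would: the job done as asked, in the order asked, and still so for the second after the job is handed in, with the robot touching nothing.
Of part0, part1, part2, part3, part4 only 3 to 5 are there at a start; the rules pass over those that are not, and their reading is None.
At some moment in a run one of part0, part1, part2, part3, part4 may be knocked a few centimetres aside while the robot is not near it.
It also fails if it takes over 210 s, if anything falls off the work surface, if the arm or the gripper's body presses on something with over 40 N, if the wrist force passes 120 N, or if a joint passes its speed limit or range.

ROBOT

A 6-joint arm with a two-finger parallel gripper is mounted at the origin on the work surface. World frame = base frame: x ahead of the robot, y to its left, z up, the work surface at z = 0. Lengths are in m, angles in rad, forces in N, time in s.
With the tool pointing down it reaches from about 0.35 to 1 m from the base axis. Payload 7.1 kg.
Tool frame: the origin (TCP) lies midway between the tips of the shut fingers; the grasp point (between the pads) lies 19 mm behind it; z points along the fingers, y is the line along which they close (so a half turn about z gives the same grasp; the last joint's range is limited). The gripper opens to 85 mm and grips with 20 to 120 N. Pads are 22 mm wide; open, the fingers measure 114 mm over their backs; the gripper's body (76 mm by 85 mm) begins 54 mm behind the grasp point. The pads swing forward as they close: fully open they stand 13 mm farther back than shut.
Start: joints at [1.283, 0.423, 1.63, -0, 1.089, -0.019], TCP at [0.166, 0.603, 0.231] pointing down, gripper open.
Joint ranges: [-3, 3], [-0.9, 2.11], [0.09, 2.58], [-1.31, 4.45], [0.11, 2.69], [-2.54, 2.54]. Speed limits (rad/s): [2.39, 2.39, 3.01, 3.14, 3.14, 3.14].

INTERFACE

Orientations are given as a unit quaternion [x, y, z, w].
In Python, from bench import sensors, cams, r, recognise, tip_of gives the robot as it stands.
- The arm moves only by the tool arm_command, never from a script. Its argument "series" is one flat list of numbers, 6 for each row, row after row: the shift along the tool's x, y, z in cm, then the turn, a rotation vector about the tool's x, y, z in rad. In form: [dx, dy, dz, ax, ay, az, dx, dy, dz, ax, ay, az, ...]. A call has 1 to 5 rows; each row shifts and turns the commanded pose from where the row before left it, along the tool's axes as they then stand; what a row does not reach is not made up. A row lasts 1/8 s, in which the tool goes at most 62.5 mm and 10.7 degrees, less where a joint would pass 70% of its speed; a pose out of reach is approached as far as the arm can. A call is refused whole if a number of a shift passes 6.25 or a number of a turn 0.188, either way. A call with a gripper value outside its range is refused whole. "fingers" is the opening, from 0 (shut) to 1 (fully open), set as the call begins (left out, the last holds). The fingers move at their own pace and stop on an object; the grip force is fixed at half the most. Time passes only in rows, so rows that do not move let the fingers close. It gives the time, the measured TCP pose, the force, the opening and the grip force at its end, in the units of the state.
- sensors.get_obs(): the state, without advancing time (a new reading comes with each control period).
- cams.capture(name): name is "scene" or "top" or "wrist"; returns a dict with "pixels" (420x560x3 uint8, red, green, blue), "depth" (420x560 float32, m along the optical axis (not along the pixel's ray), 0 where there is no reading), "camera_matrix" (3x3 intrinsics, pixels), "T" (4x4, takes a point from camera to world coordinates); the wrist camera has in their place "tool_from_camera" (4x4, takes a point from camera to tool coordinates, whose origin is the TCP and whose axes are the flange's). Camera axes: x right, y up, looking along -z (the intrinsics and any distortion apply to the point x, -y, -z); pixel columns grow to the right and rows downward; lengths in m; the calibration is good to about 2 mm. The wrist camera is an equidistant fisheye: a pixel r from the principal point sees the ray r / f radians off the axis. A picture is of the moment at which its call begins: read the wrist's pose just before it.
- r.sign_off(): hands the job in; it is judged then, once.
Trained networks look in a picture, given as the dict that the camera call returned (one of the last four; its "shot" number tells which), for a name from the list of things; names that differ only in an ending like _2 or _b are one class to them, and where a whole thing is asked for, a point or a joint stands for the part that bears it (a point fixed in the world has none). Each returns a list of dicts, best first, with "p" (0 to 1); they miss things now and then, are a little off and sometimes report something else, mostly with a low value. They report only what shows in the picture. A call takes as long as a camera call.
- recognise(thing, picture): "centre" ([x, y, z] in m, in the coordinates of the camera as it stood for that picture, good to about 4 mm: the middle of the surface that is visible of it).
- tip_of(thing, picture): "centre" ([x, y, z] in m, in the coordinates of the camera as it stood for that picture, good to about 4 mm: a listed point, or the origin of a listed thing).
The state is a dict: "time": time; "joint_pos": joint angles; "dq": joint speeds; "tau": joint torques, N m; "ee_pos": TCP position; "tool_rot": TCP orientation; "wrist_force": force on the tool from outside, world axes, zero at the start; "ft_torque": the same for the moment, N m; "grip_width": opening from 0.0 (shut) to 1.0 (fully open); "grasp_force": force on a finger pad.
Only numpy, scipy, OpenCV 4.12 (cv2) and the standard library are available. Lean on these libraries where they do the work, as an engineer would, in place of code of your own. Each camera call takes 0.05 s, during which the arm holds its last target. There are 200 camera calls.

## Working session

There is one attempt and no reset: what is moved stays moved. The work goes in short steps, Python scripts to look and compute and a tool call to move; the robot and the scene stay as the last step left them, time stands still between calls to the robot, and variables do not carry over. Pictures are saved under pics/ and viewed, at most 14 in all, crops included, and the job is handed in when it is done.

Besides the shell and the picture viewer there is one more tool, called after "Emit:" as name(argument=value, ...), one argument or row to a line, values as JSON. arm_command: Moves the arm, as the interface text tells. Its arguments: {"type":"object","properties":{"series":{"type":"array","items":{"type":"number"}},"fingers":{"type":"number"}},"required":["series"]}

```bash
ls; mkdir -p pics; cat > h.py <<'E'
import numpy as np, cv2
from bench import sensors,cams,r,recognise,tip_of
from scipy.spatial.transform import Rotation as R
def save(p,n): cv2.imwrite('pics/'+n,cv2.cvtColor(p['pixels'],cv2.COLOR_RGB2BGR))
def toolT(o):
    T=np.eye(4);T[:3,:3]=R.from_quat(o['tool_rot']).as_matrix();T[:3,3]=o['ee_pos'];return T
def shot(n):
    o=sensors.get_obs();p=cams.capture(n)
    p_T=p['T'] if 'T' in p else toolT(o)@p['tool_from_camera']
    return p,np.array(p_T)
def w(T,c): return (T@np.r_[c,1])[:3]
def find(f,name,p,T,k=3):
    for d in f(name,p)[:k]: print(f.__name__,name,np.round(w(T,d['centre']),4),round(d['p'],2))
def cloud(p,T):
    K=np.array(p['camera_matrix']);d=p['depth'];v,u=np.indices(d.shape)
    P=np.stack([(u-K[0,2])/K[0,0]*d,-(v-K[1,2])/K[1,1]*d,-d],-1)
    return P@T[:3,:3].T+T[:3,3]
E
python3 - <<'E'
from h import *
o=sensors.get_obs();print(o['ee_pos'],o['tool_rot'],o['time'])
for n in ['scene','top']:
    p,T=shot(n);save(p,n+'0.png')
    print(n,T[:3,3].round(3),np.array(p['camera_matrix']).round(1).tolist(),[k for k in p])
    for t in ['tray','stage','clip_knob','tag','tag_hook','tag_stand','rail','mark_work','mark_done','reels','jar','caliper']: find(tip_of,t,p,T,1)
    find(tip_of,'part0',p,T,7)
E
```

```text
pics
[0.16578798 0.60203302 0.23052617] [ 1.34002305e-01  9.90980706e-01 -7.78961926e-04 -1.24677366e-04] 0.0
scene [ 1.026 -0.953  0.793] [[479.5, 0.0, 283.4], [0.0, 479.5, 199.5], [0.0, 0.0, 1.0]] ['pixels', 'depth', 'camera_matrix', 'T', 'shot']
call tray [0.5045 0.006  0.0078] 0.76
call stage [ 0.5005  0.0057 -0.002 ] 0.86
call clip_knob [0.42   0.0901 0.0497] 0.45
call tag [ 0.4451 -0.3162  0.0038] 0.6
call tag_hook [ 0.676  -0.0455  0.13  ] 0.56
call tag_stand [ 6.72e-01 -4.00e-02 -6.00e-04] 0.64
call rail [ 5.122e-01 -1.892e-01  4.000e-04] 0.6
call mark_work [0.4441 0.3043 0.1895] 0.82
call reels [ 0.5754 -0.5181 -0.0022] 0.89
call jar [ 0.7922  0.1239 -0.0036] 0.65
call caliper [ 0.7645 -0.1844 -0.0026] 0.7
call part0 [ 0.4451 -0.3198 -0.0029] 0.69
call part0 [ 0.5087 -0.1922  0.0026] 0.63
call part0 [ 0.4181 -0.2174 -0.0018] 0.62
call part0 [ 5.571e-01 -3.001e-01 -4.000e-04] 0.43
top [ 0.427 -0.105  1.543] [[491.3, 0.0, 282.1], [0.0, 491.3, 211.3], [0.0, 0.0, 1.0]] ['pixels', 'depth', 'camera_matrix', 'T', 'shot']
call tray [0.5066 0.0045 0.0092] 0.6
call stage [ 0.6775 -0.0363  0.1321] 0.57
call clip_knob [0.415  0.0915 0.0542] 0.64
call tag [ 0.6752 -0.0409  0.0117] 0.72
call tag_hook [ 0.6772 -0.0366  0.1329] 0.69
call tag_stand [ 0.6769 -0.0428  0.0034] 0.77
call mark_work [0.4481 0.3095 0.1916] 0.64
call mark_done [0.5923 0.2883 0.1904] 0.81
call reels [ 0.5736 -0.5162  0.0033] 0.89
call caliper [ 7.641e-01 -1.873e-01  2.000e-04] 0.85
call part0 [ 0.6036 -0.1816 -0.0025] 0.61
call part0 [ 0.5109 -0.1947  0.0023] 0.55
call part0 [ 0.4195 -0.2135 -0.    ] 0.51
call part0 [ 0.4442 -0.3208  0.0007] 0.5
call part0 [ 5.644e-01 -3.021e-01  4.000e-04] 0.49
```

View pics/scene0.png

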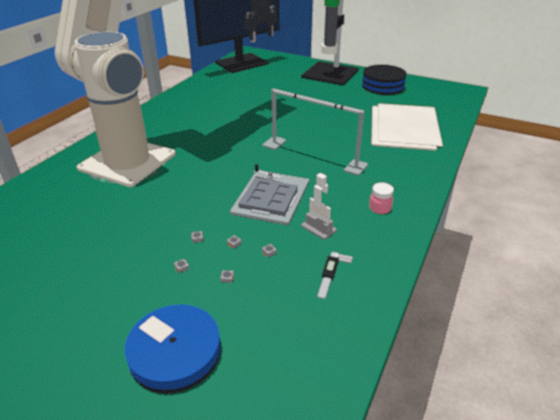

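View pics/top0.png

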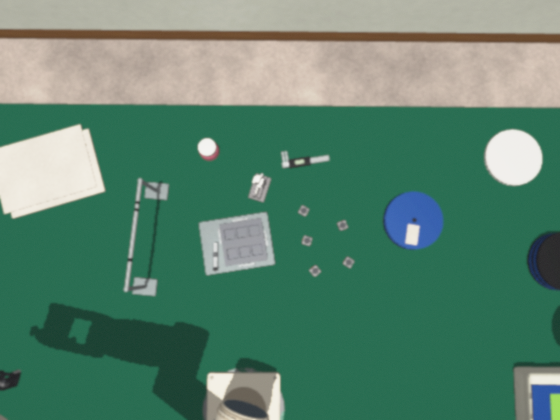

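The scene view shows five parts around pixels (180–270, 235–277), the tag in its stand at (320,205), the tray at (270,195) and the rail at (275–360, 95–110). The top view shows the clip at (215,255) and the tag at (260,185). Next I'll take measurements from depth.

```bash
python3 - <<'E'
from h import *
for n in ['scene','top']:
    p,T=shot(n);C=cloud(p,T);X=C.reshape(-1,3);ok=(p['depth'].reshape(-1)>0)
    def sel(x0,x1,y0,y1,z0,z1): return X[ok&(X[:,0]>x0)&(X[:,0]<x1)&(X[:,1]>y0)&(X[:,1]<y1)&(X[:,2]>z0)&(X[:,2]<z1)]
    a=sel(.33,.72,.24,.36,.185,.21)
    if len(a)>10:
        f=np.polyfit(a[:,0],a[:,1],1);print(n,'rail n',len(a),'fit',f,'ang',np.degrees(np.arctan(f[0])),'x',a[:,0].min(),a[:,0].max(),'z',np.percentile(a[:,2],[5,50,95]))
    def rect(a,l):
        if len(a)>3:
            rc=cv2.minAreaRect((a[:,:2]*1000).astype(np.float32));print(n,l,len(a),rc,np.percentile(a[:,2],[5,50,95]).round(4))
    rect(sel(.6,.74,-.11,.03,.15,.18),'lug'); rect(sel(.6,.74,-.11,.03,.128,.18),'bridge+'); rect(sel(.6,.74,-.11,.03,.045,.18),'tagall')
    rect(sel(.6,.74,-.11,.03,.03,.042),'stand'); rect(sel(.4,.6,-.08,.1,.022,.035),'tray');rect(sel(.4,.6,-.1,.15,.008,.06),'stage')
    rect(sel(.35,.5,.05,.15,.045,.06),'knob')
    if n=='top': cv2.imwrite('pics/top1.png',cv2.resize(cv2.cvtColor(p['pixels'],cv2.COLOR_RGB2BGR)[160:290,190:360],None,fx=4.5,fy=4.5,interpolation=cv2.INTER_CUBIC))
    else: cv2.imwrite('pics/sc1.png',cv2.resize(cv2.cvtColor(p['pixels'],cv2.COLOR_RGB2BGR)[150:290,160:350],None,fx=4.2,fy=4.2,interpolation=cv2.INTER_CUBIC))
E
```

```text
scene rail n 318 fit [-0.0861615   0.33740874] ang -4.924528127445041 x 0.3638789262847373 0.6725400691177239 z [0.18601643 0.1911169  0.1944925 ]
scene lug 70 ((678.039794921875, -44.04796600341797), (16.461204528808594, 21.064884185791016), 75.8218765258789) [0.1515 0.1607 0.165 ]
scene bridge+ 156 ((676.91552734375, -45.25109100341797), (28.1210994720459, 22.484010696411133), 79.84477233886719) [0.1309 0.1476 0.1647]
scene tagall 514 ((677.9196166992188, -45.082550048828125), (59.19728469848633, 31.95125389099121), 5.584102630615234) [0.0491 0.0952 0.1627]
scene stand 172 ((677.4415283203125, -46.709232330322266), (25.720792770385742, 71.4565658569336), 76.09548950195312) [0.0307 0.0364 0.0409]
scene tray 1144 ((499.76171875, 21.56470489501953), (141.4030303955078, 171.8687744140625), 10.453535079956055) [0.0229 0.0267 0.0306]
scene stage 2602 ((501.9930419921875, 26.128868103027344), (166.12265014648438, 222.01878356933594), 9.776482582092285) [0.0092 0.0204 0.0295]
scene knob 17 ((422.83984375, 88.09417724609375), (8.939386367797852, 13.812093734741211), 27.62166404724121) [0.04
[... 431 characters left out ...]
.1708]
top tagall 133 ((676.4358520507812, -42.878299713134766), (28.71371078491211, 64.095458984375), 72.58586883544922) [0.051  0.1361 0.1697]
top stand 74 ((675.7416381835938, -43.019630432128906), (25.749671936035156, 69.08853149414062), 71.68205261230469) [0.0328 0.0377 0.0413]
top tray 1491 ((503.0137023925781, 14.482902526855469), (143.8614959716797, 186.22128295898438), 12.57946491241455) [0.0227 0.0281 0.0336]
top stage 3574 ((500.96966552734375, 26.036285400390625), (187.84213256835938, 255.4233856201172), 3.7483599185943604) [0.0096 0.0203 0.0338]
top knob 14 ((441.15411376953125, 87.92295837402344), (9.645052909851074, 48.28974533081055), 89.50434112548828) [0.0456 0.0559 0.059 ]
```

View pics/top1.png

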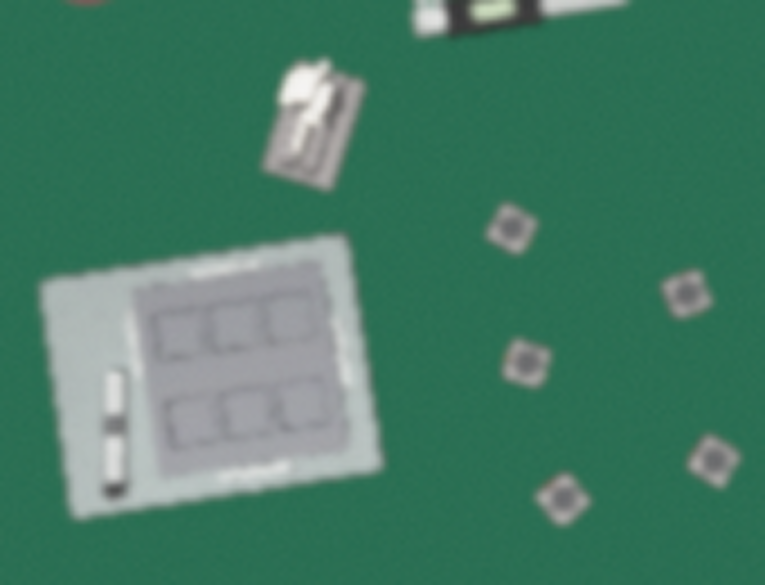

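View pics/sc1.png

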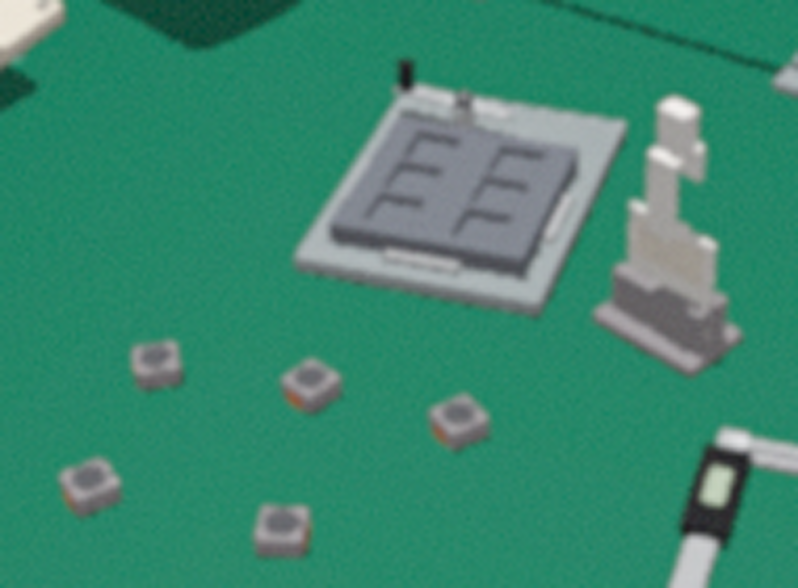

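The top crop shows the stage yawed about +9° and the clip knob at (113,490), so the clip angle is about 1.4. The tag x axis is at about -16.5°. The scene crop shows the tag's long leg facing the camera, so its mouth opens to world +y, towards the rail. The parts' yaws vary. Next I'll add a move-planning helper.

```bash
cat >> h.py <<'E'
def plan(xyz,yaw=None):
    "yaw: world angle (deg) of tool y, mod 180; prints shift in tool axes (cm), turn (rotvec) to be vertical at that yaw"
    o=sensors.get_obs();M=R.from_quat(o['tool_rot']).as_matrix()
    print('shift',(M.T@(np.array(xyz)-o['ee_pos'])*100).round(2),'at',np.array(o['ee_pos']).round(4),'yaw',np.degrees(np.arctan2(M[1,1],M[0,1])).round(1),'t',o['time'])
    if yaw is not None:
        for k in (0,180):
            a=np.radians(yaw+k);y=np.array([np.cos(a),np.sin(a),0]);z=np.array([0,0,-1.]);G=np.c_[np.cross(y,z),y,z]
            v=R.from_matrix(M.T@G).as_rotvec()
            print(' turn',v.round(3),'j6',round(o['joint_pos'][5],2)) if abs(v[2])<1.9 else 0
E
python3 - <<'E'
from h import *
plan([.677,-.0435,.30],73.5); print(np.round(cams.capture('wrist')['tool_from_camera'],3).tolist())
E
```

```text
shift [-66.43 -48.72  -6.87] at [0.166  0.6026 0.2313] yaw 74.6 t 1.5
 turn [0.    0.    0.019] j6 -0.02
[[-0.0, 0.961, 0.275, 0.069], [1.0, 0.0, -0.0, 0.002], [-0.0, 0.275, -0.961, -0.143], [0.0, 0.0, 0.0, 1.0]]
```

Emit:
arm_command(
  series=[-3.5, -2.5, -2.0, 0, 0, 0, -4.5, -3.3, -2.0, 0, 0, 0, -4.5, -3.3, -2.0, 0, 0, 0, -4.5, -3.3, -1, 0, 0, 0, -4.5, -3.3, 0, 0, 0, 0],
  fingers=1,
)

```text
time: 2.17
ee_pos: [0.3328, 0.3931, 0.3026]
tool_rot: [0.134, 0.991, 0.001, 0.001]
wrist_force: [1.0, 0.2, -1.0]
grip_width: 1.002
grasp_force: 0.0
```

Emit:
arm_command(
  series=[-4.5, -3.3, 0, 0, 0, 0, -4.5, -3.3, 0, 0, 0, 0, -4.5, -3.3, 0, 0, 0, 0, -4.5, -3.3, 0, 0, 0, 0, -4.5, -3.3, 0, 0, 0, 0],
)

```text
time: 2.8
ee_pos: [0.5056, 0.1737, 0.3016]
tool_rot: [0.134, 0.991, 0.0, 0.0]
wrist_force: [-0.3, 0.4, -0.0]
grip_width: 1.001
grasp_force: 0.0
```

Emit:
arm_command(
  series=[-4.5, -3.3, 0, 0, 0, 0, -4.5, -3.3, 0, 0, 0, 0, -4.5, -3.3, 0, 0, 0, 0, -4.5, -3.3, 0, 0, 0, 0, 0, 0, 0, 0, 0, 0],
)

```text
time: 3.42
ee_pos: [0.6449, -0.003, 0.3008]
tool_rot: [0.136, 0.991, -0.0, 0.0]
wrist_force: [-0.6, 0.3, -1.2]
grip_width: 1.002
grasp_force: 0.0
```

```bash
cat >> h.py <<'E'
def fish(p,T,u,v,z):
    "intersect wrist pixel rays with world plane z"
    K=np.array(p['camera_matrix']);x=(np.asarray(u,float)-K[0,2])/K[0,0];y=(np.asarray(v,float)-K[1,2])/K[1,1]
    t=np.hypot(x,y);s=np.where(t>1e-9,np.sin(t)/np.maximum(t,1e-9),1.)
    d=np.stack([x*s,-y*s,-np.cos(t)],-1)@T[:3,:3].T
    return T[:3,3]+d*((z-T[2,3])/d[...,2])[...,None]
def wcloud(p,T):
    K=np.array(p['camera_matrix']);D=p['depth'];v,u=np.indices(D.shape)
    x=(u-K[0,2])/K[0,0];y=(v-K[1,2])/K[1,1];t=np.hypot(x,y)+1e-9
    P=np.stack([x/t*np.tan(t)*D,-y/t*np.tan(t)*D,-D],-1)
    return P@T[:3,:3].T+T[:3,3]
def rect(X,lo,hi,l):
    a=X[np.all((X>lo)&(X<hi),-1)]
    if len(a)>5:
        c,s,g=cv2.minAreaRect((a[:,:2]*1000).astype(np.float32));print(l,len(a),np.round(c,1),np.round(s,1),round(g,1),'med',np.median(a,0).round(4),'z',np.percentile(a[:,2],[5,95]).round(4))
E
python3 - <<'E'
from h import *
p,T=shot('wrist');save(p,'w1.png');X=wcloud(p,T)
rect(X,(.62,-.1,.15),(.73,.01,.18),'lug');rect(X,(.62,-.1,.155),(.73,.01,.18),'lugtop');rect(X,(.62,-.1,.128),(.73,.01,.145),'bridge');rect(X,(.6,-.12,.032),(.75,.03,.042),'stand')
find(tip_of,'tag_hook',p,T,1);find(tip_of,'tag',p,T,1);find(tip_of,'tag_stand',p,T,1)
plan([.677,-.0435,.141],73.5)
E
```

```text
lug 389 [677.3 -39.9] [13.9 20.3] 73.1 med [ 0.6747 -0.039   0.166 ] z [0.1541 0.1673]
lugtop 363 [677.3 -39.8] [13.8 20.3] 73.1 med [ 0.6755 -0.0391  0.166 ] z [0.1583 0.1673]
bridge 312 [677.2 -39.9] [28.  20.5] 72.7 med [ 0.6739 -0.0339  0.1373] z [0.133  0.1424]
stand 548 [677.1 -39.4] [25.4 69.6] 72.6 med [ 0.6654 -0.0339  0.0382] z [0.0361 0.0396]
call tag_hook [ 0.6779 -0.0362  0.1296] 0.91
call tag [ 0.678  -0.0352  0.0094] 0.79
call tag_stand [ 0.6784 -0.0428  0.0048] 0.71
shift [-4.53 -3.38 16.02] at [0.6424 0.001  0.3012] yaw 74.6 t 3.625
 turn [ 0.    -0.001  0.02 ] j6 -1.32
```

The wrist depth gives the lug centre at (0.6773, -0.0399), with its y axis at 73° and its top at 0.166. I'm moving down to grip it.

Emit:
arm_command(
  series=[-2.2, -1.5, 0, 0, 0, 0.02, -2.2, -1.5, 0, 0, 0, 0, 0, 0, 5.4, 0, 0, 0, 0, 0, 5.4, 0, 0, 0, 0, 0, 5.4, 0, 0, 0],
)

```text
time: 4.25
ee_pos: [0.6768, -0.0393, 0.1385]
tool_rot: [0.143, 0.99, 0.0, 0.0]
wrist_force: [0.5, -0.1, -0.0]
grip_width: 0.998
grasp_force: 0.0
```

```bash
python3 - <<'E'
from h import *
p,T=shot('wrist');plan([.6773,-.0399,.139],73)
E
```

```text
shift [-0.53  0.05 -0.87] at [ 0.672  -0.0389  0.1304] yaw 73.6 t 4.3
 turn [-0.002 -0.011  0.01 ] j6 -1.36
```

Emit:
arm_command(
  series=[0, 0, 0, 0, 0, 0.01, 0, 0, 0, 0, 0, 0],
)

```text
time: 4.55
ee_pos: [0.6789, -0.0402, 0.1424]
tool_rot: [0.149, 0.989, 0.0, 0.002]
wrist_force: [0.7, -1.1, -0.1]
grip_width: 1.001
grasp_force: 0.0
```

```bash
python3 - <<'E'
from h import *
plan([.6773,-.0399,.139],73)
E
```

```text
shift [ 0.17 -0.01  0.34] at [ 0.6789 -0.0402  0.1424] yaw 72.9 t 4.55
 turn [ 0.001  0.004 -0.001] j6 -1.35
```

Emit:
arm_command(
  series=[0, 0, 0, 0, 0, 0, 0, 0, 0, 0, 0, 0, 0, 0, 0, 0, 0, 0, 0, 0, 0, 0, 0, 0, 0, 0, 0, 0, 0, 0],
  fingers=0,
)

```text
time: 5.18
ee_pos: [0.6775, -0.0409, 0.1397]
tool_rot: [0.149, 0.989, -0.0, 0.0]
wrist_force: [0.2, -0.5, 3.8]
grip_width: 0.155
grasp_force: 58.9
```

Emit:
arm_command(
  series=[0, 0, 0, 0, 0, 0, 0, 0, -1, 0, 0, 0, 0, 0, -2, 0, 0, 0, 0, 0, -4, 0, 0, 0, 0, 0, -4, 0, 0, 0],
)

```text
time: 5.8
ee_pos: [0.6771, -0.0407, 0.2516]
tool_rot: [0.149, 0.989, 0.0, 0.0]
wrist_force: [0.4, -0.2, -0.6]
grip_width: 0.152
grasp_force: 58.5
```

```bash
python3 - <<'E'
from h import *
p,T=shot('wrist');save(p,'w2.png')
M=np.linalg.inv(toolT(sensors.get_obs()))
for d in tip_of('tag_hook',p)[:1]: print('hook in tool',(M@np.r_[w(T,d['centre']),1])[:3],d['p'])
p,T=shot('top');C=cloud(p,T).reshape(-1,3);rect(C,(.33,.24,.185),(.72,.36,.21),'rail')
# ring search: dark pixels along rail
a=cloud(p,T);m=(a[...,2]>.185)&(a[...,2]<.21)&(a[...,1]>.24)&(a[...,1]<.36)&(a[...,0]>.3)&(a[...,0]<.72)
g=p['pixels'].mean(-1);X=a[m];G=g[m];i=np.argsort(X[:,0]);
b=np.round(X[:,0]/.006).astype(int)
print([(round(k*.006,3),int(G[b==k].mean())) for k in np.unique(b)])
f=np.polyfit(X[:,0],X[:,1],1);print(f)
find(tip_of,'mark_work',p,T,1);find(tip_of,'mark_done',p,T,1);find(tip_of,'rail',p,T,1)
plan([.677,-.04,.3],73)
E
```

```text
hook in tool [0.00529368 0.002792   0.01551237] 0.64
rail 441 [514.3 294.9] [ 12.3 309.9] 84.9 med [0.509  0.295  0.1951] z [0.19   0.1995]
[(np.float64(0.36), 135), (np.float64(0.366), 157), (np.float64(0.372), 162), (np.float64(0.378), 165), (np.float64(0.384), 156), (np.float64(0.39), 165), (np.float64(0.396), 162), (np.float64(0.402), 161), (np.float64(0.408), 160), (np.float64(0.414), 162), (np.float64(0.42), 167), (np.float64(0.426), 159), (np.float64(0.432), 162), (np.float64(0.438), 153), (np.float64(0.444), 82), (np.float64(0.45), 120), (np.float64(0.456), 158), (np.float64(0.462), 164), (np.float64(0.468), 161), (np.float64(0.474), 156), (np.float64(0.48), 161), (np.float64(0.486), 159), (np.float64(0.492), 159), (np.float64(0.498), 163), (np.float64(0.504), 161), (np.float64(0.51), 156), (np.float64(0.516), 159), (np.float64(0.522), 160), (np.float64(0.528), 165), (np.float64(0.534), 158), (np.float64(0.54), 157), (np.float64(0.546), 163), (np.float64(0.552), 160), (np.float64(0.558), 159), (np.float64(0.564), 161), (np.float64(0.57), 163), (np.float64(0.576), 133), (np.float64(0.582), 83), (np.float64(0.588), 126), (np.float64(0.594), 151), (np.float64(0.6), 102), (np.float64(0.606), 116), (np.float64(0.612), 155), (np.float64(0.618), 154), (np.float64(0.624), 157), (np.float64(0.63), 159), (np.float64(0.636), 162), (np.float64(0.642), 154), (np.float64(0.648), 153), (np.float64(0.654), 163), (np.float64(0.66), 146), (np.float64(0.666), 150)]
[-0.08829683  0.33969652]
call mark_work [0.4497 0.3064 0.1911] 0.7
call mark_done [0.591  0.286  0.1924] 0.92
call rail [ 0.7623 -0.1862  0.001 ] 0.31
shift [-0.02  0.08 -5.11] at [ 0.6765 -0.0407  0.2489] yaw 72.9 t 6.1
 turn [-0.    -0.001 -0.002] j6 -1.35
```

View pics/w2.png

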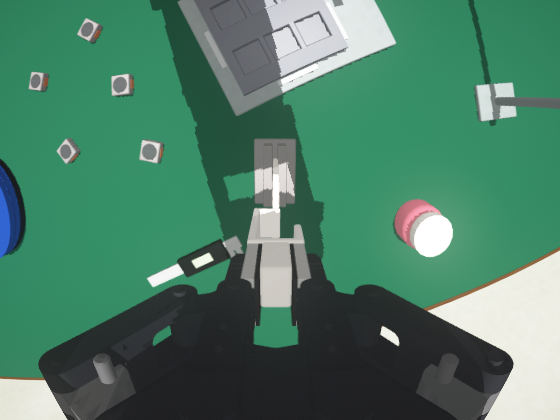

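The wrist view shows the tag gripped by its lug at (276,275), with the long leg on the -y side. I'm moving to the approach pose in front of the single ring.

Emit:
arm_command(
  series=[3, 1.9, 0, 0, 0, 0, 4.6, 2.85, 0, 0, 0, 0, 4.6, 2.85, 0, 0, 0, 0, 4.6, 2.85, 0, 0, 0, 0, 4.6, 2.85, 0, 0, 0, 0],
)

```text
time: 6.72
ee_pos: [0.5098, 0.1502, 0.2481]
tool_rot: [0.149, 0.989, -0.0, -0.001]
wrist_force: [-0.1, 0.2, -0.6]
grip_width: 0.153
grasp_force: 58.5
```

Emit:
arm_command(
  series=[4.6, 2.85, 0, 0, 0, 0, 3, 1.9, 0.8, 0, 0, 0, 1.6, 0.9, 1, 0, 0, -0.1, 0, 0, 0, 0, 0, -0.11, 0, 0, 0, 0, 0, 0],
)

```text
time: 7.35
ee_pos: [0.4397, 0.2303, 0.2304]
tool_rot: [0.045, 0.999, -0.001, -0.001]
wrist_force: [-0.2, -0.2, -0.1]
grip_width: 0.154
grasp_force: 58.5
```

```bash
python3 - <<'E'
from h import *
p,T=shot('wrist');save(p,'w3.png')
X=wcloud(p,T);a=X[np.all((X>(.3,.25,.18))&(X<(.75,.36,.205)),-1)&np.isfinite(X).all(-1)]
print(len(a));f=np.polyfit(a[:,0],a[:,1],1);print('rail',f,'z95',np.percentile(a[:,2],[50,95]),'x',a[:,0].min(),a[:,0].max())
find(tip_of,'mark_work',p,T,1);find(tip_of,'mark_done',p,T,1);find(tip_of,'tag_hook',p,T,1)
plan([.4393,.2307,.2307],84.95)
E
```

```text
3358
rail [-0.08395442  0.34040308] z95 [0.19451275 0.196135  ] x 0.3607784488403999 0.5255071358268207
call mark_work [0.4498 0.3012 0.1863] 0.76
call tag_hook [0.4381 0.2323 0.2206] 0.65
shift [0.13 0.04 0.04] at [0.4406 0.2302 0.2311] yaw 84.8 t 7.55
 turn [-0.    -0.    -0.003] j6 -1.02
```

View pics/w3.png

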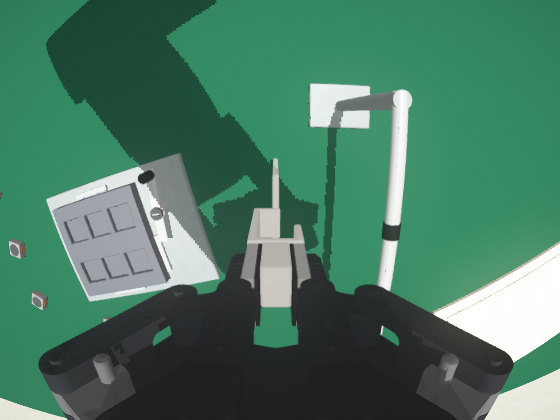

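The wrist view shows the ring at about (391,231), to the right (+y) of the hook. The tag is parallel to the rail.

```bash
python3 - <<'E'
from h import *
p,T=shot('wrist')
g=p['pixels'].mean(-1);X=wcloud(p,T);m=np.all((X>(.36,.27,.18))&(X<(.52,.32,.205)),-1)
a=X[m];G=g[m];d=a[G<70];print('ring',len(d),np.median(d,0),d[:,0].min(),d[:,0].max(),fish(p,T,391.5,231,.195))
t=np.array([.4465,0]);t[1]=np.polyval(np.polyfit(a[:,0],a[:,1],1),t[0]);print(t)
plan([t[0],t[1],.2307],84.95)
E
```

```text
ring 252 [0.44599982 0.30215667 0.19527835] 0.4408819385743754 0.451063838863147 [0.4468193  0.30325788 0.195     ]
[0.4465     0.30284421]
shift [0.07 7.29 0.05] at [0.4406 0.2302 0.2312] yaw 84.8 t 7.6
 turn [-0.    -0.    -0.002] j6 -1.02
```

Emit:
arm_command(
  series=[0, 2, 0, 0, 0, 0, 0, 2, 0, 0, 0, 0, 0, 2, 0, 0, 0, 0, 0, 1.2, 0, 0, 0, 0, 0, 0, 0, 0, 0, 0],
)

```text
time: 8.22
ee_pos: [0.4468, 0.3032, 0.2311]
tool_rot: [0.044, 0.999, -0.0, -0.0]
wrist_force: [0.1, 0.0, -0.3]
grip_width: 0.148
grasp_force: 58.5
```

Emit:
arm_command(
  series=[0, 0, 1, 0, 0, 0, 0, 0, 1, 0, 0, 0, 0, 0, 0.5, 0, 0, 0, 0, 0, 0.3, 0, 0, 0, 0, 0, 0, 0, 0, 0],
)

```text
time: 8.85
ee_pos: [0.4469, 0.302, 0.2031]
tool_rot: [0.045, 0.999, -0.0, -0.0]
wrist_force: [0.6, 0.3, 0.3]
grip_width: 0.149
grasp_force: 58.5
```

Emit:
arm_command(
  series=[0, 0, 0.1, 0, 0, 0, 0, 0, 0, 0, 0, 0, 0, 0, 0.05, 0, 0, 0, 0, 0, 0, 0, 0, 0],
)

```text
time: 9.35
ee_pos: [0.4469, 0.3022, 0.2019]
tool_rot: [0.044, 0.999, 0.0, 0.0]
wrist_force: [-0.3, -0.2, -0.2]
grip_width: 0.149
grasp_force: 58.5
```

Emit:
arm_command(
  series=[0, 0, 0.05, 0, 0, 0, 0, 0, 0, 0, 0, 0],
)

```text
time: 9.6
ee_pos: [0.4469, 0.3022, 0.2016]
tool_rot: [0.044, 0.999, 0.0, 0.0]
wrist_force: [-1.1, -0.7, 3.1]
grip_width: 0.15
grasp_force: 59.0
```

Emit:
arm_command(
  series=[0, 0, 0, 0, 0, 0, 0, 0, 0, 0, 0, 0, 0, 0, 0, 0, 0, 0, 0, 0, -3, 0, 0, 0, 0, 0, -4, 0, 0, 0],
  fingers=0.5,
)

```text
time: 10.22
ee_pos: [0.4462, 0.3017, 0.2711]
tool_rot: [0.044, 0.999, -0.001, -0.001]
wrist_force: [0.6, -0.5, -0.4]
grip_width: 0.501
grasp_force: 0.0
```

```bash
python3 - <<'E'
from h import *
p,T=shot('wrist');save(p,'w4.png');X=wcloud(p,T)
rect(X,(.4,.25,.22),(.5,.36,.24),'lug');rect(X,(.4,.25,.198),(.5,.36,.205),'bridge')
p,T=shot('scene');find(tip_of,'tag_hook',p,T,1);find(tip_of,'tag',p,T,1)
p,T=shot('top');find(tip_of,'clip_knob',p,T,1);find(tip_of,'clip_knob',p,T,1)
plan([.42,.09,.27],84.95)
E
```

```text
lug 754 [447.5 303.2] [13.7 21. ] 84.8 med [0.4461 0.3034 0.2281] z [0.2235 0.2293]
bridge 536 [447.4 304.2] [27.5 20.5] 84.8 med [0.4455 0.3111 0.1994] z [0.1984 0.2012]
call tag_hook [0.4461 0.3007 0.1932] 0.69
call tag [0.4497 0.3045 0.0653] 0.74
call clip_knob [0.4172 0.0915 0.058 ] 0.5
call clip_knob [0.4172 0.0915 0.058 ] 0.5
shift [  0.73 -21.32   0.04] at [0.4462 0.3017 0.27  ] yaw 84.9 t 10.575
 turn [-0.001 -0.002 -0.001] j6 -0.91
```

View pics/w4.png

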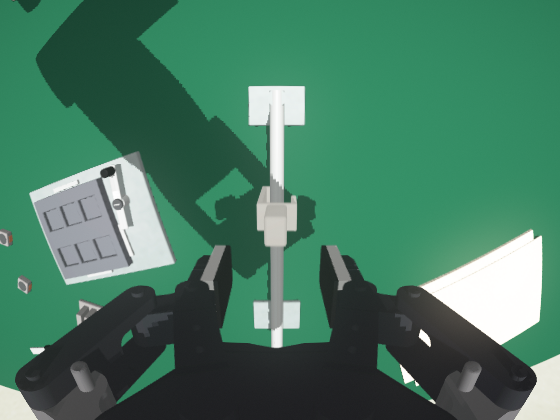

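The tag hangs on the rail at (277,215) over the ring, and the fingers are clear. Next is the clip.

Emit:
arm_command(
  series=[0, -4, -1, 0, 0, 0, 0, -6, -1, 0, 0, 0, 0, -6, 0, 0, 0, 0, 0, -6, 0, 0, 0, 0, 0, -2, 0, 0, 0, 0],
)

```text
time: 11.2
ee_pos: [0.4243, 0.0605, 0.2903]
tool_rot: [0.046, 0.999, -0.0, -0.001]
wrist_force: [0.1, 0.0, 0.2]
grip_width: 0.497
grasp_force: 0.0
```

```bash
python3 - <<'E'
from h import *
p,T=shot('wrist');save(p,'w5.png');X=wcloud(p,T)
find(tip_of,'clip_knob',p,T,1);find(tip_of,'stage',p,T,1)
for i in (0,2,3,5): find(tip_of,f'pocket{i}',p,T,2)
rect(X,(.33,.04,.045),(.5,.15,.06),'knob');rect(X,(.38,-.12,.009),(.62,.16,.06),'stage')
rect(X,(.38,-.12,.024),(.62,.09,.0295),'tray')
plan([.417,.091,.12],84.95)
E
```

```text
call clip_knob [0.4189 0.094  0.0557] 0.92
call stage [0.4756 0.0011 0.0226] 0.65
call pocket0 [ 0.5394 -0.0224  0.0256] 0.97
call pocket0 [0.5383 0.0119 0.0208] 0.77
call pocket2 [ 0.5394 -0.0224  0.0256] 0.97
call pocket2 [0.5383 0.0119 0.0208] 0.77
call pocket3 [ 0.5394 -0.0224  0.0256] 0.97
call pocket3 [0.5383 0.0119 0.0208] 0.77
call pocket5 [ 0.5394 -0.0224  0.0256] 0.97
call pocket5 [0.5383 0.0119 0.0208] 0.77
knob 88 [421.5  91.8] [11.2 11. ] 39.3 med [0.421  0.0915 0.0538] z [0.0474 0.0551]
stage 15318 [501.9  29.7] [165.4 215.3] 9.4 med [0.4845 0.0398 0.0213] z [0.0115 0.03  ]
tray 5049 [503.9  17.3] [132.3 151. ] 9.3 med [0.4975 0.0179 0.0283] z [0.0267 0.0293]
shift [ 1.09  2.62 17.1 ] at [0.4256 0.064  0.291 ] yaw 85.0 t 11.55
 turn [ 0.    -0.001  0.001] j6 -1.36
```

View pics/w5.png

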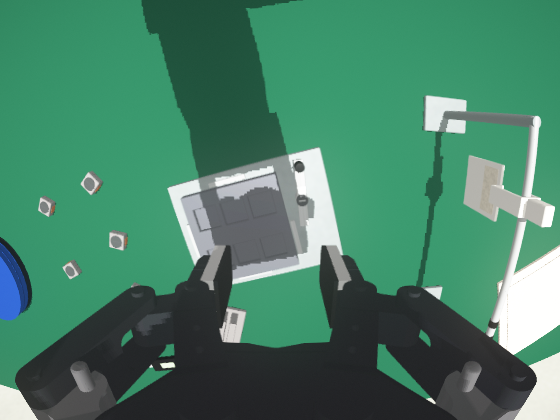

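The wrist view shows the knob at (299,166) and the pivot screw at (302,200), with the clip off the tray. From the plate fit, the stage yaw is 9.4° and the pivot is at (0.466, 0.092). I'll cage the knob with a narrow opening and follow the arc.

Emit:
arm_command(
  series=[0.65, 2.73, 0, 0, 0, -0.096, 0, 0, 5.5, 0, 0, 0, 0, 0, 5.5, 0, 0, 0, 0, 0, 5.5, 0, 0, 0, 0, 0, 5, 0, 0, 0],
  fingers=0.3,
)

```text
time: 12.18
ee_pos: [0.4215, 0.0919, 0.0746]
tool_rot: [-0.004, 1.0, 0.0, 0.0]
wrist_force: [1.1, -0.7, -0.1]
grip_width: 0.299
grasp_force: 0.0
```

Emit:
arm_command(
  series=[0, 0, 0, 0, 0, 0, 0, 0, 0, 0, 0, 0, 0, 0, 0, 0, 0, 0],
)

```text
time: 12.55
ee_pos: [0.4232, 0.0914, 0.0784]
tool_rot: [-0.004, 1.0, 0.0, 0.002]
wrist_force: [-0.1, -0.4, 0.3]
grip_width: 0.303
grasp_force: 0.0
```

```bash
python3 - <<'E'
from h import *
p,T=shot('wrist');X=wcloud(p,T)
rect(X,(.39,.06,.045),(.45,.12,.06),'knob')
plan([.4215,.0918,.037],90.5)
# arc steps in tool frame: chord for rotation by d at radius 45
piv=np.array([.4662,.0922]);phi=np.radians(90.5);yaw=90.5
for k in range(8):
    d=np.radians(81/8);a=piv+.045*np.array([-np.sin(phi),np.cos(phi)]);b=piv+.045*np.array([-np.sin(phi-d),np.cos(phi-d)])
    y=np.array([np.cos(phi),np.sin(phi)]);x=np.array([-y[1],y[0]]);x=np.array([-np.sin(phi),np.cos(phi)])
    print(((b-a)@x*100).round(2),((b-a)@y*100).round(2),d.round(3));phi-=d
E
```

```text
knob 429 [420.7  91.7] [11.7 11.7] 78.7 med [0.4194 0.0919 0.0536] z [0.0465 0.0547]
shift [0.18 0.05 4.13] at [0.4231 0.0913 0.0783] yaw 90.4 t 12.6
 turn [ 0.001  0.004 -0.001] j6 -1.39
-0.07 0.79 0.177
-0.07 0.79 0.177
-0.07 0.79 0.177
-0.07 0.79 0.177
-0.07 0.79 0.177
-0.07 0.79 0.177
-0.07 0.79 0.177
-0.07 0.79 0.177
```

Emit:
arm_command(
  series=[0.2, 0.05, 1.5, 0, 0, 0, 0, 0, 1.5, 0, 0, 0, 0, 0, 1.1, 0, 0, 0, 0, 0, 0, 0, 0, 0],
)

```text
time: 13.1
ee_pos: [0.4191, 0.0912, 0.0347]
tool_rot: [-0.004, 1.0, -0.0, -0.001]
wrist_force: [0.0, -0.8, -0.1]
grip_width: 0.303
grasp_force: 0.0
```

Emit:
arm_command(
  series=[-0.07, 0.79, 0, 0, 0, 0.177, -0.07, 0.79, 0, 0, 0, 0.177, -0.07, 0.79, 0, 0, 0, 0.177, -0.07, 0.79, 0, 0, 0, 0.177, 0, 0, 0, 0, 0, 0],
)

```text
time: 13.72
ee_pos: [0.4306, 0.1209, 0.0356]
tool_rot: [0.342, 0.94, 0.0, 0.0]
wrist_force: [1.1, 0.2, 0.1]
grip_width: 0.303
grasp_force: 0.0
```

Emit:
arm_command(
  series=[-0.07, 0.79, 0, 0, 0, 0.177, -0.07, 0.79, 0, 0, 0, 0.177, -0.07, 0.79, 0, 0, 0, 0.177, -0.07, 0.79, 0, 0, 0, 0.177, 0, 0.2, 0, 0, 0, 0],
)

```text
time: 14.35
ee_pos: [0.4591, 0.1362, 0.0354]
tool_rot: [0.646, 0.763, -0.0, -0.0]
wrist_force: [-1.9, 1.4, 0.6]
grip_width: 0.299
grasp_force: 0.6
```

Emit:
arm_command(
  series=[0, 0, 0, 0, 0, 0, 0, 0, -5, 0, 0, 0, 0, 0, -6, 0, 0, 0, 0, 0, -6, 0, 0, 0, 0, 0, -5, 0, 0, 0],
)

```text
time: 14.98
ee_pos: [0.459, 0.1361, 0.2578]
tool_rot: [0.646, 0.763, 0.001, 0.001]
wrist_force: [1.5, 0.0, 0.2]
grip_width: 0.305
grasp_force: 0.0
```

```bash
python3 - <<'E'
from h import *
p,T=shot('wrist');save(p,'w6.png');X=wcloud(p,T)
rect(X,(.42,.1,.045),(.5,.16,.06),'knob');rect(X,(.38,-.12,.009),(.62,.2,.03),'stage')
rect(X,(.38,-.12,.024),(.62,.09,.0295),'tray')
p,T=shot('top');find(tip_of,'part0',p,T,6)
X=cloud(p,T)
plan([.5,-.25,.3],90)
E
```

```text
knob 104 [453.6 136.6] [10.9 11.1] 9.5 med [0.4535 0.1372 0.0536] z [0.0481 0.0548]
stage 13078 [502.   29.3] [165.7 216.7] 9.3 med [0.493  0.0685 0.0139] z [0.0113 0.0291]
tray 3967 [505.7   8.6] [132.  131.7] 9.4 med [0.4979 0.0252 0.0283] z [0.0267 0.0293]
call part0 [ 0.7617 -0.1852  0.0037] 0.68
call part0 [ 0.4185 -0.2157 -0.0012] 0.64
call part0 [ 5.607e-01 -3.018e-01  4.000e-04] 0.56
call part0 [ 4.443e-01 -3.176e-01 -1.000e-04] 0.55
call part0 [0.5038 0.0043 0.0085] 0.55
call part0 [ 0.4824 -0.0344  0.0167] 0.53
shift [-38.77  -2.45  -4.23] at [0.4606 0.1365 0.2581] yaw 9.5 t 15.125
 turn [ 0.006  0.004 -1.406] j6 0.1
 turn [ 0.004 -0.006  1.736] j6 0.1
```

View pics/w6.png

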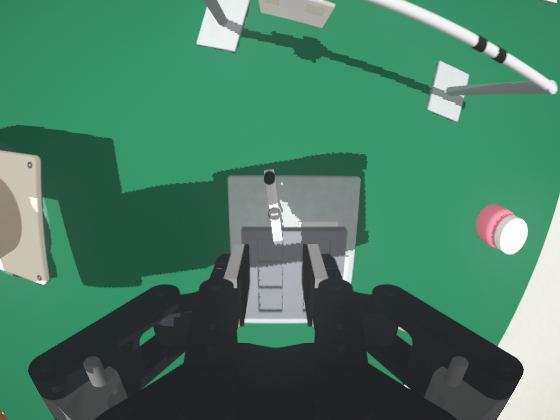

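The wrist view shows the knob at (269,178) and the blade reaching over the tray edge. The clip angle is about 0.11, and the tray centre fits at (0.5057, 0.0086) with yaw 9.4°. Now I'm going to view the parts.

Emit:
arm_command(
  series=[-4, -0.3, -2, 0, 0, 0, -5.7, -0.4, -2, 0, 0, 0, -5.7, -0.4, -2, 0, 0, 0, -5.7, -0.4, -1, 0, 0, 0, -5.7, -0.4, 0, 0, 0, 0],
)

```text
time: 15.75
ee_pos: [0.4832, -0.1331, 0.3245]
tool_rot: [0.647, 0.763, -0.0, -0.0]
wrist_force: [0.4, 0.2, 0.5]
grip_width: 0.302
grasp_force: 0.0
```

Emit:
arm_command(
  series=[-5.7, -0.4, 0, 0, 0, 0, -5.7, -0.4, 0, 0, 0, 0, -5.7, -0.4, 0, 0, 0, 0, -5.7, -0.4, 0, 0, 0, 0, 0, 0, 0, 0, 0, 0],
  fingers=0.6,
)

```text
time: 16.38
ee_pos: [0.5036, -0.362, 0.3224]
tool_rot: [0.648, 0.762, -0.0, -0.001]
wrist_force: [0.0, 0.3, -0.3]
grip_width: 0.604
grasp_force: 0.0
```

```bash
cat >> h.py <<'E'
def blobs(X,zlo,zhi,box=(.36,-.42,.66,-.1)):
    "connected blobs of top surfaces, via 1 mm grid"
    m=np.isfinite(X).all(-1)&(X[...,2]>zlo)&(X[...,2]<zhi)&(X[...,0]>box[0])&(X[...,1]>box[1])&(X[...,0]<box[2])&(X[...,1]<box[3])
    n,L,S,_=cv2.connectedComponentsWithStats(m.astype(np.uint8))
    for k in range(1,n):
        if S[k,4]>60:
            a=X[L==k];c,s,g=cv2.minAreaRect((a[:,:2]*1000).astype(np.float32));print('blob',S[k,4],np.round(c,1),np.round(s,1),'yaw',round(g,1),'z',np.median(a[:,2]).round(4))
E
python3 - <<'E'
from h import *
p,T=shot('wrist');save(p,'w7.png');X=wcloud(p,T)
find(tip_of,'part0',p,T,7); blobs(X,.011,.02)
plan([.5,-.25,.3],9.4)
E
```

```text
call part0 [ 0.5581 -0.3008  0.005 ] 0.75
call part0 [ 0.418  -0.2121 -0.0007] 0.67
call part0 [ 4.451e-01 -3.192e-01 -4.000e-04] 0.66
call part0 [ 0.6075 -0.183   0.0033] 0.61
call part0 [ 0.5113 -0.1915  0.0037] 0.56
blob 334 [ 511.4 -189.7] [26.8 26.5] yaw 74.0 z 0.0145
blob 314 [ 605.  -179.2] [26.2 26.2] yaw 60.2 z 0.0146
blob 335 [ 418.2 -214.3] [26.5 27.3] yaw 39.6 z 0.0145
blob 346 [ 445.5 -318.3] [26.6 26.4] yaw 57.4 z 0.0144
blob 339 [ 559.7 -300.9] [25.9 26.3] yaw 22.7 z 0.0145
shift [10.78  1.41  2.33] at [ 0.5036 -0.3587  0.323 ] yaw 9.3 t 16.475
 turn [-0.002 -0.003 -0.002] j6 -0.8
```

View pics/w7.png

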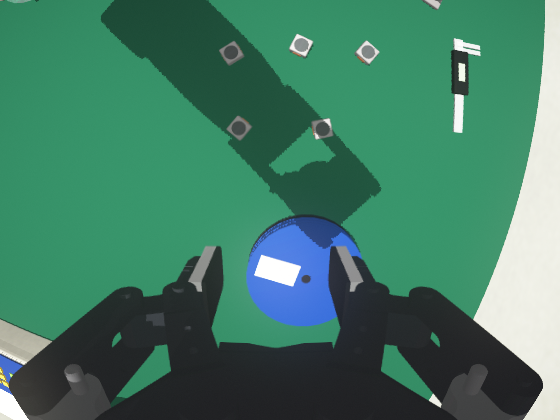

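The wrist view shows five parts, at (231,52), (301,45), (368,52), (238,128) and (322,128), all fitted from depth. I'm starting with the one at (0.560, -0.301).

Emit:
arm_command(
  series=[2.4, 3.25, 3, 0, 0, 0, 2.4, 3.2, 3, 0, 0, -0.117, 0, 0, 5, 0, 0, -0.117, 0, 0, 5, 0, 0, 0, 0, 0, 4, 0, 0, 0],
)

```text
time: 17.1
ee_pos: [0.5595, -0.2985, 0.1229]
tool_rot: [0.553, 0.833, -0.0, -0.001]
wrist_force: [-0.5, -0.5, -0.1]
grip_width: 0.602
grasp_force: 0.0
```

Emit:
arm_command(
  series=[0, 0, 4, 0, 0, 0, 0, 0, 3, 0, 0, 0, 0, 0, 1.5, 0, 0, 0, 0, 0, 0, 0, 0, 0, 0, 0, 0, 0, 0, 0],
)

```text
time: 17.73
ee_pos: [0.5613, -0.3012, 0.0416]
tool_rot: [0.554, 0.833, 0.0, 0.001]
wrist_force: [0.3, -0.1, -0.2]
grip_width: 0.604
grasp_force: 0.0
```

```bash
python3 - <<'E'
from h import *
plan([.5597,-.3009,.006],22.7)
p,T=shot('wrist');X=wcloud(p,T);blobs(X,.008,.02)
E
```

```text
shift [ 0.09 -0.14  3.56] at [ 0.5613 -0.3012  0.0416] yaw 22.7 t 17.725
 turn [0.001 0.001 0.   ] j6 -0.91
blob 1534 [ 418.7 -214.4] [27.  26.6] yaw 39.8 z 0.0143
blob 2164 [ 511.2 -189.4] [26.9 26.5] yaw 73.3 z 0.0144
blob 1967 [ 604.5 -179.6] [26.8 26.6] yaw 59.9 z 0.0145
blob 1569 [ 445.3 -318. ] [28.  26.6] yaw 58.5 z 0.0143
blob 2060 [ 560.  -300.3] [26.6 26.6] yaw 21.3 z 0.0145
```

Emit:
arm_command(
  series=[0.1, -0.14, 1.5, 0, 0, 0.01, 0, 0, 1.3, 0, 0, 0, 0, 0, 0.7, 0, 0, 0, 0, 0, 0, 0, 0, 0, 0, 0, 0, 0, 0, 0],
)

```text
time: 18.4
ee_pos: [0.559, -0.3008, 0.0053]
tool_rot: [0.558, 0.83, -0.0, 0.0]
wrist_force: [0.1, -0.5, -0.6]
grip_width: 0.599
grasp_force: 0.0
```

Emit:
arm_command(
  series=[0, 0, 0, 0, 0, 0, 0, 0, 0, 0, 0, 0, 0, 0, 0, 0, 0, 0, 0, 0, 0, 0, 0, 0],
  fingers=0.15,
)

```text
time: 18.9
ee_pos: [0.5594, -0.301, 0.006]
tool_rot: [0.558, 0.83, 0.0, 0.001]
wrist_force: [-0.5, 1.0, 5.9]
grip_width: 0.28
grasp_force: 59.5
```

```bash
python3 - <<'E'
from h import *
plan([.559,-.3009,.0065],22.7)
p,T=shot('wrist');cv2.imwrite('pics/w8.png',cv2.resize(cv2.cvtColor(p['pixels'],cv2.COLOR_RGB2BGR)[180:340,180:380],None,fx=3,fy=3))
E
```

```text
shift [ 0.02 -0.03 -0.05] at [ 0.5594 -0.301   0.006 ] yaw 22.1 t 18.9
 turn [ 0.001  0.001 -0.01 ] j6 -0.9
```

View pics/w8.png

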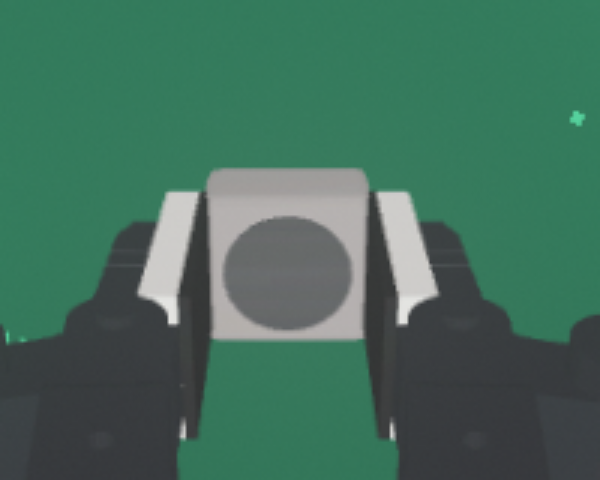

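The crop shows the part held squarely between the pads. I'm carrying it to pocket 3.

Emit:
arm_command(
  series=[0, 0, -3, 0, 0, 0, 2, 0.7, -4, 0, 0, 0, 5.5, 1.85, -1, 0, 0, 0, 5.5, 1.85, 0, 0, 0, 0, 5.5, 1.85, 0, 0, 0, 0],
)

```text
time: 19.58
ee_pos: [0.5468, -0.1043, 0.0856]
tool_rot: [0.559, 0.829, 0.0, 0.0]
wrist_force: [1.2, 0.4, 0.1]
grip_width: 0.28
grasp_force: 59.0
```

Emit:
arm_command(
  series=[5, 1.7, 0, 0, 0, 0, 2.8, 0.83, 0, 0, 0, 0, 0, 0, 1.5, 0, 0, 0.111, 0, 0, 1.5, 0, 0, 0.111, 0, 0, 0, 0, 0, 0],
)

```text
time: 20.2
ee_pos: [0.5401, -0.0238, 0.0543]
tool_rot: [0.646, 0.763, -0.001, -0.001]
wrist_force: [-0.5, 0.1, -0.2]
grip_width: 0.281
grasp_force: 59.0
```

```bash
cat >> h.py <<'E'
def tray(X):
    "pocket centres from the tray-top fit"
    a=X[np.isfinite(X).all(-1)&np.all((X>(.4,-.09,.0245))&(X<(.61,.11,.0292)),-1)]
    (c,s,g)=cv2.minAreaRect((a[:,:2]*1000).astype(np.float32));print('tray',len(a),np.round(c,1),np.round(s,1),round(g,1))
E
python3 - <<'E'
from h import *
plan([.5415,-.024,.028],9.4)
p,T=shot('wrist');X=wcloud(p,T);tray(X)
cv2.imwrite('pics/w9.png',cv2.resize(cv2.cvtColor(p['pixels'],cv2.COLOR_RGB2BGR)[100:340,120:420],None,fx=2.4,fy=2.4))
E
```

```text
shift [-0.04  0.14  2.63] at [ 0.5401 -0.0238  0.0543] yaw 9.5 t 20.2
 turn [-0.002 -0.001  0.001] j6 -0.23
tray 28311 [502.9  22. ] [132.1 161.7] 9.3
```

View pics/w9.png

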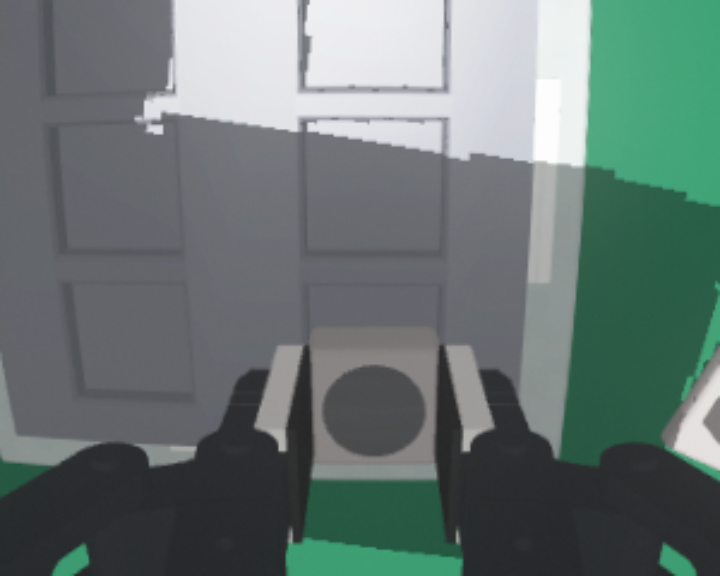

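The crop shows the part about aligned over the lowest right pocket. I'll refine the target from the pocket floors.

```bash
python3 - <<'E'
from h import *
p,T=shot('wrist');X=wcloud(p,T)
blobs(X,.0185,.0245,(.44,-.06,.59,.075))
print('expected p0 .4823,-.0338 p1 .4761,.0037 p4 .5353,.0135 p5 .5291,.051 p2 .4699 .0412')
plan([.5415,-.024,.028],9.4)
E
```

```text
blob 3385 [528.8  50.3] [31.5 31.5] yaw 8.7 z 0.0215
blob 2819 [468.6  40.4] [30.5 31.5] yaw 9.2 z 0.0214
blob 2622 [474.7   2.5] [30.8 30.6] yaw 9.5 z 0.0214
blob 3117 [535.1  12.1] [31.5 30.3] yaw 9.2 z 0.0214
blob 2187 [481.1 -35.9] [30.5 29.8] yaw 8.7 z 0.0214
blob 1006 [540.1 -18.6] [31.6 15.3] yaw 11.3 z 0.0214
expected p0 .4823,-.0338 p1 .4761,.0037 p4 .5353,.0135 p5 .5291,.051 p2 .4699 .0412
shift [0.   0.04 2.74] at [ 0.5411 -0.0241  0.0554] yaw 9.5 t 20.3
 turn [-0.    -0.     0.002] j6 -0.23
```

Emit:
arm_command(
  series=[-0.1, -0.05, 1, 0, 0, 0, 0, 0, 0.8, 0, 0, 0, 0, 0, 0.5, 0, 0, 0, 0, 0, 0.2, 0, 0, 0, 0, 0, 0, 0, 0, 0],
)

```text
time: 20.92
ee_pos: [0.5408, -0.0251, 0.0302]
tool_rot: [0.647, 0.763, -0.0, -0.0]
wrist_force: [-0.0, -0.7, -1.5]
grip_width: 0.28
grasp_force: 59.0
```

Emit:
arm_command(
  series=[0, 0, 0.1, 0, 0, 0, 0, 0, 0, 0, 0, 0],
)

```text
time: 21.18
ee_pos: [0.5409, -0.0251, 0.0294]
tool_rot: [0.647, 0.763, 0.0, 0.0]
wrist_force: [-0.0, -0.2, -0.1]
grip_width: 0.28
grasp_force: 59.0
```

Emit:
arm_command(
  series=[0, 0, 0.15, 0, 0, 0, 0, 0, 0, 0, 0, 0, 0, 0, 0, 0, 0, 0],
)

```text
time: 21.55
ee_pos: [0.541, -0.0251, 0.0281]
tool_rot: [0.647, 0.763, 0.0, 0.0]
wrist_force: [-1.3, 0.1, 5.2]
grip_width: 0.281
grasp_force: 62.2
```

Emit:
arm_command(
  series=[0, 0, 0, 0, 0, 0, 0, 0, 0, 0, 0, 0, 0, 0, -1, 0, 0, 0, 0, 0, -3, 0, 0, 0, 0, 0, -3, 0, 0, 0],
  fingers=0.4,
)

```text
time: 22.18
ee_pos: [0.5407, -0.0251, 0.0989]
tool_rot: [0.647, 0.763, -0.0, -0.0]
wrist_force: [0.9, 0.4, -0.8]
grip_width: 0.397
grasp_force: 0.0
```

```bash
python3 - <<'E'
from h import *
p,T=shot('wrist');X=wcloud(p,T);tray(X);save(p,'w10.png')
blobs(X,.0315,.04,(.44,-.06,.59,.075));blobs(X,.011,.018)
plan([.605,-.1792,.09],-29.8)
E
```

```text
tray 20499 [503.1  21.4] [132.  159.8] 9.4
blob 451 [473.9  67. ] [12.1 18.9] yaw 16.2 z 0.0329
blob 1420 [542.1 -24. ] [26.  26.3] yaw 10.3 z 0.0355
shift [-16.2    3.6    1.29] at [ 0.543  -0.0252  0.1025] yaw 9.4 t 22.225
 turn [ 0.005 -0.001  0.684] j6 -0.23
```

Part 1 is seated, with its top at 35.5 mm. On to the part at (0.605, -0.179).

Emit:
arm_command(
  series=[-4, 0.9, -1, 0, 0, 0, -6, 1.35, -1, 0, 0, 0, -6.2, 1.35, 0, 0, 0, 0, 0, 0, 0, 0, 0, 0.171, 0, 0, 0, 0, 0, 0.171],
  fingers=0.6,
)

```text
time: 22.85
ee_pos: [0.6024, -0.1793, 0.1181]
tool_rot: [0.769, 0.639, 0.0, 0.0]
wrist_force: [0.4, 0.4, 0.6]
grip_width: 0.601
grasp_force: 0.0
```

Emit:
arm_command(
  series=[0, 0, 2, 0, 0, 0.171, 0, 0, 3, 0, 0, 0.171, 0, 0, 2, 0, 0, 0, 0, 0, 0, 0, 0, 0, 0, 0, 0, 0, 0, 0],
)

```text
time: 23.48
ee_pos: [0.603, -0.1783, 0.0486]
tool_rot: [0.865, 0.502, 0.0, 0.0]
wrist_force: [-0.6, 0.2, -0.4]
grip_width: 0.601
grasp_force: 0.0
```

```bash
python3 - <<'E'
from h import *
p,T=shot('wrist');X=wcloud(p,T);blobs(X,.008,.018)
plan([.605,-.1792,.006],-29.8)
E
```

```text
blob 1904 [ 605.4 -178.2] [26.5 26.1] yaw 60.6 z 0.0144
shift [0.02 0.19 4.29] at [ 0.6032 -0.1784  0.0489] yaw -29.7 t 23.525
 turn [ 0.002 -0.     0.002] j6 0.21
```

Emit:
arm_command(
  series=[0.02, 0.19, 2, 0, 0, 0, 0, 0, 1.4, 0, 0, 0, 0, 0, 0.8, 0, 0, 0, 0, 0, 0.1, 0, 0, 0, 0, 0, 0, 0, 0, 0],
)

```text
time: 24.15
ee_pos: [0.6043, -0.1789, 0.0048]
tool_rot: [0.865, 0.502, 0.0, 0.0]
wrist_force: [0.4, -0.1, -0.0]
grip_width: 0.603
grasp_force: 0.0
```

Emit:
arm_command(
  series=[0, 0, 0, 0, 0, 0, 0, 0, 0, 0, 0, 0, 0, 0, 0, 0, 0, 0, 0, 0, 0, 0, 0, 0],
  fingers=0.15,
)

```text
time: 24.65
ee_pos: [0.6048, -0.1791, 0.0056]
tool_rot: [0.865, 0.502, 0.0, 0.0]
wrist_force: [-0.7, 0.2, 5.8]
grip_width: 0.281
grasp_force: 59.5
```

Emit:
arm_command(
  series=[0, 0, -3, 0, 0, 0, 1.1, -1.5, -4, 0, 0, 0, 4, -4.8, -1, 0, 0, 0, 4, -4.8, 0, 0, 0, 0, 3, -3.5, 0, 0, 0, 0],
)

```text
time: 25.28
ee_pos: [0.5366, -0.0002, 0.0849]
tool_rot: [0.865, 0.502, -0.0, -0.0]
wrist_force: [1.2, 1.0, -0.1]
grip_width: 0.284
grasp_force: 59.0
```

Emit:
arm_command(
  series=[1, -1, 0, 0, 0, -0.171, 0, 0, 0, 0, 0, -0.171, 0, 0, 1.5, 0, 0, -0.17, 0, 0, 1.5, 0, 0, -0.17, 0, 0, 0, 0, 0, 0],
)

```text
time: 25.9
ee_pos: [0.5332, 0.0116, 0.0538]
tool_rot: [0.648, 0.762, -0.001, -0.001]
wrist_force: [0.1, -0.2, -1.0]
grip_width: 0.279
grasp_force: 59.1
```

```bash
python3 - <<'E'
from h import *
plan([.5349,.0125,.0284],9.4)
p,T=shot('wrist');X=wcloud(p,T);blobs(X,.0185,.0245,(.44,-.06,.59,.075))
E
```

```text
shift [0.06 0.19 2.54] at [0.5332 0.0116 0.0538] yaw 9.2 t 25.9
 turn [-0.002 -0.    -0.004] j6 -0.16
blob 3172 [529.1  49.6] [31.5 30.3] yaw 9.4 z 0.0215
blob 2671 [468.7  39.9] [30.6 30.6] yaw 9.5 z 0.0214
blob 2226 [475.2   1.4] [30.4 30.4] yaw 9.0 z 0.0214
blob 1125 [534.3  17.8] [31.4 16.7] yaw 8.9 z 0.0214
blob 612 [480.1 -29.5] [29.9 14.5] yaw 10.5 z 0.0214
blob 97 [528.7 -35.7] [ 2.7 16. ] yaw 8.5 z 0.0215
```

Emit:
arm_command(
  series=[0.03, 0.14, 1, 0, 0, 0, 0, 0, 0.8, 0, 0, 0, 0, 0, 0.4, 0, 0, 0, 0, 0, 0.1, 0, 0, 0, 0, 0, 0, 0, 0, 0],
)

```text
time: 26.58
ee_pos: [0.5355, 0.0121, 0.0317]
tool_rot: [0.648, 0.762, 0.0, 0.0]
wrist_force: [-0.2, 0.7, -0.7]
grip_width: 0.282
grasp_force: 59.1
```

```bash
python3 - <<'E'
from h import *
plan([.5346,.012,.0280],9.4)
E
```

```text
shift [ 0.01 -0.09  0.37] at [0.5355 0.0121 0.0317] yaw 9.3 t 26.575
 turn [ 0.     0.    -0.002] j6 -0.16
```

Emit:
arm_command(
  series=[0, -0.06, 0.2, 0, 0, 0, 0, 0, 0.15, 0, 0, 0, 0, 0, 0.07, 0, 0, 0, 0, 0, 0, 0, 0, 0],
)

```text
time: 27.08
ee_pos: [0.5349, 0.012, 0.0281]
tool_rot: [0.648, 0.762, 0.0, 0.0]
wrist_force: [-2.8, 0.4, 7.5]
grip_width: 0.279
grasp_force: 63.6
```

Emit:
arm_command(
  series=[0, 0, 0, 0, 0, 0, 0, 0, 0, 0, 0, 0, 0, 0, -1, 0, 0, 0, 0, 0, -3, 0, 0, 0, 0, 0, -3, 0, 0, 0],
  fingers=0.4,
)

```text
time: 27.7
ee_pos: [0.5348, 0.012, 0.0986]
tool_rot: [0.648, 0.762, -0.0, -0.0]
wrist_force: [-0.7, -0.4, 0.2]
grip_width: 0.398
grasp_force: 0.0
```

Emit:
arm_command(
  series=[-3.5, -1, -1, 0, 0, 0, -6, -1.7, 0, 0, 0, 0, -6, -1.7, 0, 0, 0, 0, -4, -1.2, 0, 0, 0, 0.15, 0, 0, 0, 0, 0, 0.15],
  fingers=0.6,
)

```text
time: 28.32
ee_pos: [0.5109, -0.1925, 0.1082]
tool_rot: [0.757, 0.653, 0.0, 0.001]
wrist_force: [-0.2, 1.4, 0.3]
grip_width: 0.601
grasp_force: 0.0
```

Emit:
arm_command(
  series=[0, 0, 2, 0, 0, 0.147, 0, 0, 2.5, 0, 0, 0, 0, 0, 1, 0, 0, 0, 0, 0, 0, 0, 0, 0, 0, 0, 0, 0, 0, 0],
)

```text
time: 28.95
ee_pos: [0.5117, -0.1897, 0.0533]
tool_rot: [0.8, 0.6, 0.0, 0.001]
wrist_force: [-0.3, 0.7, 0.2]
grip_width: 0.599
grasp_force: 0.0
```

```bash
python3 - <<'E'
from h import *
p,T=shot('wrist');X=wcloud(p,T);blobs(X,.008,.018);blobs(X,.0335,.04,(.44,-.06,.59,.075))
plan([.5112,-.1895,.006],-16.3)
E
```

```text
blob 1818 [ 511.3 -188.6] [26.7 26. ] yaw 74.3 z 0.0144
blob 361 [ 418.7 -206.2] [16.3 14.6] yaw 41.9 z 0.014
shift [ 0.   -0.06  4.74] at [ 0.5117 -0.1897  0.0534] yaw -16.3 t 29.0
 turn [ 0.001  0.    -0.   ] j6 -0.09
```

Emit:
arm_command(
  series=[0.05, -0.05, 2.4, 0, 0, 0, 0, 0, 1.4, 0, 0, 0, 0, 0, 0.8, 0, 0, 0, 0, 0, 0.15, 0, 0, 0, 0, 0, 0, 0, 0, 0],
)

```text
time: 29.62
ee_pos: [0.511, -0.189, 0.0053]
tool_rot: [0.8, 0.6, 0.0, 0.0]
wrist_force: [0.6, 0.1, 0.5]
grip_width: 0.602
grasp_force: 0.0
```

Emit:
arm_command(
  series=[0, 0, 0, 0, 0, 0, 0, 0, 0, 0, 0, 0, 0, 0, 0, 0, 0, 0, 0, 0, 0, 0, 0, 0],
  fingers=0.15,
)

```text
time: 30.12
ee_pos: [0.5112, -0.189, 0.0057]
tool_rot: [0.8, 0.6, 0.0, 0.0]
wrist_force: [-0.9, -0.2, 5.6]
grip_width: 0.283
grasp_force: 59.3
```

Emit:
arm_command(
  series=[0, 0, -3, 0, 0, 0, 1, -0.5, -4, 0, 0, 0, 4.5, -2.4, -1, 0, 0, 0, 5, -2.6, 0, 0, 0, 0, 3.4, -1.7, 0, 0, 0, 0],
)

```text
time: 30.75
ee_pos: [0.4801, -0.0335, 0.0855]
tool_rot: [0.8, 0.6, 0.0, 0.0]
wrist_force: [0.3, -1.0, -0.9]
grip_width: 0.281
grasp_force: 59.2
```

Emit:
arm_command(
  series=[0, 0, 0, 0, 0, -0.15, 0, 0, 1, 0, 0, -0.15, 0, 0, 1.5, 0, 0, -0.148, 0, 0, 0.5, 0, 0, 0, 0, 0, 0, 0, 0, 0],
)

```text
time: 31.38
ee_pos: [0.4806, -0.0352, 0.0549]
tool_rot: [0.648, 0.761, -0.0, -0.0]
wrist_force: [-0.1, 0.7, -1.2]
grip_width: 0.278
grasp_force: 59.1
```

```bash
python3 - <<'E'
from h import *
plan([.481,-.0355,.0280],9.4)
p,T=shot('wrist');X=wcloud(p,T);blobs(X,.0185,.0245,(.44,-.06,.59,.075));blobs(X,.0335,.037,(.5,-.06,.59,.075))
E
```

```text
shift [-0.03  0.04  2.69] at [ 0.4806 -0.0352  0.0549] yaw 9.2 t 31.375
 turn [-0.001 -0.    -0.004] j6 -0.26
blob 3369 [469.6  40.4] [31.6 31.4] yaw 9.3 z 0.0214
blob 2844 [530.   50.4] [30.9 31.7] yaw 9.4 z 0.0215
blob 3139 [475.9   2.6] [31.6 30.4] yaw 9.4 z 0.0215
blob 502 [536.   12.4] [30.8 30.3] yaw 9.4 z 0.0216
blob 355 [542.3 -25.6] [30.4 30.1] yaw 9.8 z 0.0217
blob 1164 [481.  -28.5] [31.4 15. ] yaw 8.1 z 0.0214
blob 2007 [535.7  12.3] [26.3 25.5] yaw 10.5 z 0.0355
blob 1720 [541.7 -24.3] [26.1 26.2] yaw 10.8 z 0.0355
```

Emit:
arm_command(
  series=[-0.03, 0.08, 1, 0, 0, 0, 0, 0, 0.8, 0, 0, 0, 0, 0, 0.4, 0, 0, 0, 0, 0, 0.15, 0, 0, 0, 0, 0, 0, 0, 0, 0],
)

```text
time: 32.05
ee_pos: [0.4815, -0.0354, 0.0314]
tool_rot: [0.647, 0.762, -0.0, -0.0]
wrist_force: [0.0, -0.6, 0.5]
grip_width: 0.284
grasp_force: 59.1
```

```bash
python3 - <<'E'
from h import *
plan([.4815,-.0354,.0280],9.4)
E
```

```text
shift [ 0.   -0.    0.34] at [ 0.4815 -0.0354  0.0314] yaw 9.3 t 32.05
 turn [-0.    -0.    -0.001] j6 -0.26
```

Emit:
arm_command(
  series=[0, 0, 0.2, 0, 0, 0, 0, 0, 0.15, 0, 0, 0, 0, 0, 0.05, 0, 0, 0, 0, 0, 0, 0, 0, 0],
)

```text
time: 32.55
ee_pos: [0.4817, -0.0354, 0.0281]
tool_rot: [0.647, 0.762, 0.0, 0.0]
wrist_force: [-1.4, -1.0, 9.1]
grip_width: 0.283
grasp_force: 64.2
```

Emit:
arm_command(
  series=[0, 0, 0, 0, 0, 0, 0, 0, 0, 0, 0, 0, 0, 0, -1, 0, 0, 0, 0, 0, -3, 0, 0, 0, 0, 0, -3, 0, 0, 0],
  fingers=0.4,
)

```text
time: 33.17
ee_pos: [0.4814, -0.0354, 0.0985]
tool_rot: [0.647, 0.762, -0.0, -0.0]
wrist_force: [0.0, -1.3, 0.7]
grip_width: 0.398
grasp_force: 0.0
```

Emit:
arm_command(
  series=[-3, -1.7, -1, 0, 0, 0, -5.3, -2.9, 0, 0, 0, 0, -5.3, -2.9, 0, 0, 0, 0, -3, -1.6, 0, 0, 0, -0.177, 0, 0, 0, 0, 0, -0.177],
  fingers=0.6,
)

```text
time: 33.8
ee_pos: [0.4181, -0.2162, 0.1082]
tool_rot: [0.502, 0.865, -0.0, 0.001]
wrist_force: [0.7, -0.5, 0.4]
grip_width: 0.601
grasp_force: 0.0
```

Emit:
arm_command(
  series=[0, 0, 2, 0, 0, -0.177, 0, 0, 2.5, 0, 0, 0, 0, 0, 1, 0, 0, 0, 0, 0, 0, 0, 0, 0, 0, 0, 0, 0, 0, 0],
)

```text
time: 34.42
ee_pos: [0.4192, -0.2142, 0.0532]
tool_rot: [0.424, 0.905, -0.0, 0.0]
wrist_force: [0.7, -0.2, 0.8]
grip_width: 0.602
grasp_force: 0.0
```

```bash
python3 - <<'E'
from h import *
p,T=shot('wrist');X=wcloud(p,T);blobs(X,.008,.018);blobs(X,.0335,.04,(.44,-.06,.59,.075))
plan([.4185,-.2143,.006],39.7)
E
```

```text
blob 1821 [ 417.5 -213.9] [26.4 26.2] yaw 40.8 z 0.0144
blob 90 [ 443.  -304.4] [5.6 9.3] yaw 65.3 z 0.012
blob 1087 [482.6 -36.4] [27.1 26.3] yaw 8.2 z 0.0356
shift [ 0.05 -0.07  4.72] at [ 0.4192 -0.2142  0.0532] yaw 39.8 t 34.475
 turn [0.    0.001 0.001] j6 -1.19
```

Emit:
arm_command(
  series=[0.09, -0.08, 2.4, 0, 0, 0, 0, 0, 1.4, 0, 0, 0, 0, 0, 0.8, 0, 0, 0, 0, 0, 0.13, 0, 0, 0, 0, 0, 0, 0, 0, 0],
)

```text
time: 35.1
ee_pos: [0.4178, -0.2139, 0.0054]
tool_rot: [0.424, 0.905, -0.0, 0.0]
wrist_force: [0.1, 0.2, -0.5]
grip_width: 0.602
grasp_force: 0.0
```

Emit:
arm_command(
  series=[0, 0, 0, 0, 0, 0, 0, 0, 0, 0, 0, 0, 0, 0, 0, 0, 0, 0, 0, 0, 0, 0, 0, 0],
  fingers=0.15,
)

```text
time: 35.6
ee_pos: [0.4178, -0.2139, 0.0059]
tool_rot: [0.424, 0.905, -0.0, 0.0]
wrist_force: [-1.4, 0.1, 6.4]
grip_width: 0.279
grasp_force: 58.9
```

Emit:
arm_command(
  series=[0, 0, -3, 0, 0, 0, 1, 1.4, -4, 0, 0, 0, 3.3, 4.7, -1, 0, 0, 0, 3.4, 4.8, 0, 0, 0, 0, 3.4, 4.8, 0, 0, 0, 0],
)

```text
time: 36.22
ee_pos: [0.4679, -0.0265, 0.0859]
tool_rot: [0.425, 0.905, 0.0, 0.001]
wrist_force: [0.4, -1.0, -0.7]
grip_width: 0.285
grasp_force: 59.4
```

Emit:
arm_command(
  series=[1.85, 2.57, 0, 0, 0, 0.177, 0, 0, 1, 0, 0, 0.177, 0, 0, 1.5, 0, 0, 0.177, 0, 0, 0.5, 0, 0, 0, 0, 0, 0, 0, 0, 0],
)

```text
time: 36.85
ee_pos: [0.4749, 0.0025, 0.0552]
tool_rot: [0.646, 0.763, -0.0, -0.0]
wrist_force: [0.2, -0.3, -0.6]
grip_width: 0.283
grasp_force: 59.4
```

```bash
python3 - <<'E'
from h import *
plan([.4755,.0025,.0280],9.4)
p,T=shot('wrist');X=wcloud(p,T);blobs(X,.0185,.0245,(.44,-.06,.59,.075))
E
```

```text
shift [-0.01  0.06  2.72] at [0.4749 0.0025 0.0552] yaw 9.5 t 36.85
 turn [-0.001 -0.     0.002] j6 -0.19
blob 3144 [469.8  40.1] [31.4 30.7] yaw 9.4 z 0.0214
blob 2622 [529.9  49.9] [31.2 30.4] yaw 9.4 z 0.0215
blob 1107 [474.6   9.8] [31.3 13.5] yaw 10.0 z 0.0214
blob 408 [536.1  11.7] [30.4 30. ] yaw 9.9 z 0.0217
blob 91 [469.1 -45. ] [ 2.1 16.1] yaw 8.1 z 0.0215
```

Emit:
arm_command(
  series=[-0.02, 0.04, 1, 0, 0, 0, 0, 0, 0.8, 0, 0, 0, 0, 0, 0.4, 0, 0, 0, 0, 0, 0.15, 0, 0, 0, 0, 0, 0, 0, 0, 0],
)

```text
time: 37.52
ee_pos: [0.4755, 0.0025, 0.0316]
tool_rot: [0.647, 0.762, -0.0, -0.0]
wrist_force: [-0.5, 0.3, -0.4]
grip_width: 0.28
grasp_force: 59.4
```

Emit:
arm_command(
  series=[0, 0, 0.2, 0, 0, 0, 0, 0, 0.15, 0, 0, 0, 0, 0, 0.03, 0, 0, 0, 0, 0, 0, 0, 0, 0],
)

```text
time: 38.02
ee_pos: [0.4757, 0.0025, 0.0281]
tool_rot: [0.647, 0.762, 0.0, 0.0]
wrist_force: [-0.5, 0.5, 3.7]
grip_width: 0.279
grasp_force: 62.0
```

Emit:
arm_command(
  series=[0, 0, 0, 0, 0, 0, 0, 0, 0, 0, 0, 0, 0, 0, -1, 0, 0, 0, 0, 0, -3, 0, 0, 0, 0, 0, -3, 0, 0, 0],
  fingers=0.4,
)

```text
time: 38.65
ee_pos: [0.4754, 0.0025, 0.099]
tool_rot: [0.647, 0.762, -0.0, -0.0]
wrist_force: [0.2, -0.5, 0.2]
grip_width: 0.399
grasp_force: 0.0
```

Emit:
arm_command(
  series=[-4, -1, -1, 0, 0, 0, -6, -1.6, 0, 0, 0, 0, -6, -1.6, 0, 0, 0, 0, -6, -1.6, 0, 0, 0, 0, -5.5, -1.5, 0, 0, 0, 0],
  fingers=0.6,
)

```text
time: 39.28
ee_pos: [0.4479, -0.283, 0.1087]
tool_rot: [0.647, 0.762, 0.0, 0.0]
wrist_force: [1.2, 0.3, 0.1]
grip_width: 0.595
grasp_force: 0.0
```

Emit:
arm_command(
  series=[-3.6, -0.95, 0, 0, 0, 0.18, 0, 0, 1, 0, 0, 0.18, 0, 0, 2, 0, 0, 0.18, 0, 0, 2, 0, 0, 0.18, 0, 0, 0.5, 0, 0, 0],
)

```text
time: 39.9
ee_pos: [0.444, -0.3174, 0.0523]
tool_rot: [0.874, 0.486, -0.0, -0.001]
wrist_force: [-0.4, 0.1, -0.5]
grip_width: 0.601
grasp_force: 0.0
```

```bash
python3 - <<'E'
from h import *
p,T=shot('wrist');X=wcloud(p,T);blobs(X,.008,.018);save(p,'w11.png')
plan([.4455,-.318,.006],-32.1)
E
```

```text
blob 1848 [ 445.3 -318. ] [26.5 25.9] yaw 57.2 z 0.0143
shift [0.02 0.15 4.63] at [ 0.4441 -0.3174  0.0523] yaw -31.7 t 39.95
 turn [-0.002 -0.     0.007] j6 -0.09
```

Emit:
arm_command(
  series=[0.02, 0.12, 2.3, 0, 0, 0.018, 0, 0, 1.4, 0, 0, 0, 0, 0, 0.8, 0, 0, 0, 0, 0, 0.13, 0, 0, 0, 0, 0, 0, 0, 0, 0],
)

```text
time: 40.58
ee_pos: [0.446, -0.3184, 0.0069]
tool_rot: [0.878, 0.478, 0.0, 0.0]
wrist_force: [-0.1, -0.1, -1.1]
grip_width: 0.601
grasp_force: 0.0
```

Emit:
arm_command(
  series=[0, 0, 0, 0, 0, 0, 0, 0, 0, 0, 0, 0, 0, 0, 0, 0, 0, 0, 0, 0, 0, 0, 0, 0],
  fingers=0.15,
)

```text
time: 41.08
ee_pos: [0.4461, -0.3185, 0.0074]
tool_rot: [0.879, 0.478, 0.0, 0.0]
wrist_force: [-1.8, 1.0, 4.6]
grip_width: 0.278
grasp_force: 59.0
```

Emit:
arm_command(
  series=[0, 0, -3, 0, 0, 0, 1.5, -0.5, -4, 0, 0, 0, 5.4, -1.95, -1, 0, 0, 0, 5.6, -2, 0, 0, 0, 0, 5.6, -2, 0, 0, 0, 0],
)

```text
time: 41.7
ee_pos: [0.4906, -0.1298, 0.0873]
tool_rot: [0.879, 0.477, 0.001, 0.001]
wrist_force: [1.0, -0.5, -0.5]
grip_width: 0.283
grasp_force: 59.3
```

Emit:
arm_command(
  series=[5.6, -2, 0, 0, 0, 0, 5.6, -2, 0, 0, 0, 0, 4, -1.5, 0, 0, 0, 0, 2.24, -0.84, 0, 0, 0, -0.184, 0, 0, 0, 0, 0, -0.184],
)

```text
time: 42.32
ee_pos: [0.5321, 0.0515, 0.0869]
tool_rot: [0.774, 0.634, 0.0, 0.0]
wrist_force: [-0.4, -0.9, -1.4]
grip_width: 0.283
grasp_force: 59.3
```

Emit:
arm_command(
  series=[0, 0, 1, 0, 0, -0.184, 0, 0, 1.5, 0, 0, -0.184, 0, 0, 0.5, 0, 0, 0, 0, 0, 0, 0, 0, 0, 0, 0, 0, 0, 0, 0],
)

```text
time: 42.95
ee_pos: [0.5321, 0.0495, 0.0571]
tool_rot: [0.649, 0.761, 0.0, 0.0]
wrist_force: [0.0, -0.2, -1.0]
grip_width: 0.281
grasp_force: 59.2
```

```bash
python3 - <<'E'
from h import *
plan([.5297,.0502,.0280],9.4)
p,T=shot('wrist');X=wcloud(p,T);blobs(X,.0185,.0245,(.44,-.06,.59,.075))
E
```

```text
shift [ 0.1  -0.22  2.91] at [0.5321 0.0495 0.0571] yaw 9.1 t 42.95
 turn [ 0.001  0.    -0.005] j6 -0.09
blob 125 [492.5  71.9] [33.5  1. ] yaw 10.6 z 0.0217
blob 91 [452.1  65.6] [23.8  0.8] yaw 8.4 z 0.0215
blob 1357 [528.1  54.5] [31.4 19.4] yaw 9.7 z 0.0214
blob 2101 [468.8  39.1] [30.4 30. ] yaw 8.9 z 0.0214
blob 109 [473.   12.9] [30.2  7.2] yaw 5.0 z 0.0219
blob 83 [526.7 -22.8] [20.6  7.4] yaw 83.1 z 0.0214
```

Emit:
arm_command(
  series=[0.1, -0.22, 1, 0, 0, -0.005, 0, 0, 0.8, 0, 0, 0, 0, 0, 0.4, 0, 0, 0, 0, 0, 0.15, 0, 0, 0, 0, 0, 0, 0, 0, 0],
)

```text
time: 43.62
ee_pos: [0.5294, 0.0502, 0.033]
tool_rot: [0.646, 0.763, -0.0, -0.0]
wrist_force: [0.1, 0.1, 0.1]
grip_width: 0.278
grasp_force: 59.2
```

```bash
python3 - <<'E'
from h import *
plan([.5297,.0502,.0294],9.4)
E
```

```text
shift [-0.    0.03  0.36] at [0.5294 0.0502 0.033 ] yaw 9.5 t 43.625
 turn [-0.    -0.     0.002] j6 -0.09
```

Emit:
arm_command(
  series=[0, 0.02, 0.2, 0, 0, 0, 0, 0, 0.12, 0, 0, 0, 0, 0, 0.03, 0, 0, 0, 0, 0, 0, 0, 0, 0],
)

```text
time: 44.12
ee_pos: [0.5296, 0.0502, 0.0296]
tool_rot: [0.646, 0.763, -0.0, 0.0]
wrist_force: [-0.6, 0.2, -1.5]
grip_width: 0.279
grasp_force: 59.2
```

Emit:
arm_command(
  series=[0, 0, 0, 0, 0, 0, 0, 0, 0, 0, 0, 0, 0, 0, -1, 0, 0, 0, 0, 0, -3, 0, 0, 0, 0, 0, -5, 0, 0, 0],
  fingers=0.4,
)

```text
time: 44.75
ee_pos: [0.5284, 0.0501, 0.1199]
tool_rot: [0.646, 0.763, -0.001, -0.001]
wrist_force: [1.1, -0.2, 0.2]
grip_width: 0.405
grasp_force: 0.0
```

Emit:
arm_command(
  series=[-3, -1, -4, 0, 0, 0, -4, -1, -4, 0, 0, 0, -4, -1, -3, 0, 0, 0, -2, 0, 0, 0, 0, 0, 0, 0, 0, 0, 0, 0],
)

```text
time: 45.38
ee_pos: [0.5214, -0.0838, 0.2295]
tool_rot: [0.647, 0.763, 0.0, 0.0]
wrist_force: [0.4, -0.0, -0.9]
grip_width: 0.399
grasp_force: 0.0
```

```bash
python3 - <<'E'
from h import *
p,T=shot('wrist');X=wcloud(p,T);save(p,'w12.png')
blobs(X,.0318,.04,(.44,-.06,.59,.09));rect(X,(.38,.08,.045),(.5,.16,.06),'knob')
p,T=shot('top');X=cloud(p,T);blobs(X,.006,.03,(.36,-.42,.66,-.1))
plan([.4536,.1366,.12],15.8)
E
```

```text
blob 329 [471.8  75.3] [13.1 35.1] yaw 18.9 z 0.0332
blob 595 [531.   48.6] [25.7 26.1] yaw 9.9 z 0.0355
blob 637 [477.2   3.2] [26.2 25.3] yaw 8.1 z 0.0354
blob 618 [538.   10.5] [26.  25.8] yaw 6.9 z 0.0355
blob 578 [542.3 -24.3] [24.2 25.2] yaw 10.3 z 0.0355
blob 587 [482.8 -35.3] [25.2 25.2] yaw 9.4 z 0.0355
shift [22.69 -2.99 10.88] at [ 0.5207 -0.0824  0.2285] yaw 9.5 t 45.475
 turn [-0.002 -0.001 -0.11 ] j6 -0.35
```

View pics/w12.png

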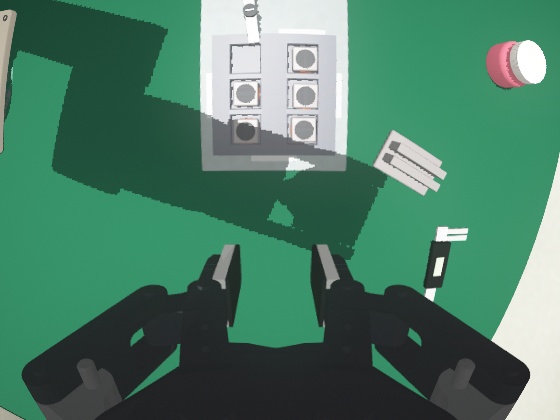

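The wrist view shows all five parts flat in separate pockets at (305,58), (245,93), (305,95), (245,130) and (305,130). The bench is clear and the blade is still on the tray edge. Now I'm swinging the clip off.

Emit:
arm_command(
  series=[3.5, -0.5, 0, 0, 0, 0, 5.5, -0.7, 0, 0, 0, 0, 5.5, -0.7, 0, 0, 0, 0, 5, -0.7, 0, 0, 0, 0, 3.2, -0.4, 0, 0, 0, 0],
  fingers=0.3,
)

```text
time: 46.1
ee_pos: [0.4523, 0.1388, 0.2285]
tool_rot: [0.645, 0.764, -0.001, -0.001]
wrist_force: [0.7, 0.5, 0.6]
grip_width: 0.301
grasp_force: 0.0
```

Emit:
arm_command(
  series=[0, 0, 4, 0, 0, -0.11, 0, 0, 5, 0, 0, 0, 0, 0, 4, 0, 0, 0, 0, 0, 2, 0, 0, 0, 0, 0, 0, 0, 0, 0],
)

```text
time: 46.72
ee_pos: [0.4521, 0.1364, 0.0775]
tool_rot: [0.603, 0.798, -0.002, -0.002]
wrist_force: [0.4, -1.1, -0.7]
grip_width: 0.304
grasp_force: 0.0
```

```bash
python3 - <<'E'
from h import *
p,T=shot('wrist');X=wcloud(p,T);rect(X,(.42,.11,.045),(.49,.16,.06),'knob')
plan([.4536,.1366,.036],15.8)
E
```

```text
knob 431 [453.4 136.2] [12.  11.7] 24.5 med [0.4532 0.1374 0.0536] z [0.0472 0.0548]
shift [-0.01  0.06  4.27] at [0.4531 0.1365 0.0787] yaw 15.9 t 46.775
 turn [-0.003 -0.     0.001] j6 -0.01
```

Emit:
arm_command(
  series=[0, 0.03, 1.7, 0, 0, 0, 0, 0, 1.5, 0, 0, 0, 0, 0, 1, 0, 0, 0, 0, 0, 0, 0, 0, 0],
)

```text
time: 47.28
ee_pos: [0.4542, 0.136, 0.0371]
tool_rot: [0.603, 0.798, -0.0, -0.0]
wrist_force: [-0.2, -0.5, 0.3]
grip_width: 0.298
grasp_force: 0.0
```

Emit:
arm_command(
  series=[-0.07, -0.8, 0, 0, 0, -0.18, -0.07, -0.8, 0, 0, 0, -0.18, -0.07, -0.8, 0, 0, 0, -0.18, -0.07, -0.8, 0, 0, 0, -0.18, 0, 0, 0, 0, 0, 0],
)

```text
time: 47.9
ee_pos: [0.4293, 0.1173, 0.038]
tool_rot: [0.284, 0.959, 0.0, 0.0]
wrist_force: [-0.3, -0.0, 0.2]
grip_width: 0.298
grasp_force: 0.0
```

Emit:
arm_command(
  series=[-0.07, -0.8, 0, 0, 0, -0.18, -0.07, -0.8, 0, 0, 0, -0.18, -0.07, -0.8, 0, 0, 0, -0.18, -0.07, -0.8, 0, 0, 0, -0.18, 0, 0, 0, 0, 0, 0],
)

```text
time: 48.52
ee_pos: [0.4229, 0.0866, 0.0378]
tool_rot: [-0.07, 0.998, 0.0, 0.0]
wrist_force: [1.5, 0.7, 0.8]
grip_width: 0.302
grasp_force: 0.0
```

Emit:
arm_command(
  series=[0, 0, 0, 0, 0, 0, 0, 0, -5, 0, 0, 0, 0, 0, -6, 0, 0, 0, 0, 0, -6, 0, 0, 0, 0, 0, -6, 0, 0, 0],
)

```text
time: 49.15
ee_pos: [0.4222, 0.0869, 0.2699]
tool_rot: [-0.071, 0.998, 0.0, 0.0]
wrist_force: [2.0, 0.0, -0.3]
grip_width: 0.297
grasp_force: 0.0
```

```bash
python3 - <<'E'
from h import *
p,T=shot('wrist');X=wcloud(p,T);rect(X,(.37,.06,.045),(.49,.16,.06),'knob');rect(X,(.38,-.12,.009),(.62,.16,.06),'stage')
plan([.4465,.302,.29],84.95)
p,T=shot('scene');find(tip_of,'tag_hook',p,T,1)
p,T=shot('top');find(tip_of,'tag_hook',p,T,1)
E
```

```text
knob 96 [420.6  94.7] [11.4 11.4] 53.2 med [0.4203 0.0943 0.0535] z [0.0487 0.0545]
stage 17278 [501.9  29.3] [165.5 215.2] 9.4 med [0.4852 0.0313 0.0224] z [0.0115 0.0357]
shift [-5.05 20.93 -1.22] at [0.4262 0.0877 0.2772] yaw 98.1 t 49.2
 turn [0.002 0.012 0.23 ] j6 -1.54
call tag_hook [0.449  0.2983 0.195 ] 0.81
call tag_hook [0.4474 0.3027 0.1968] 0.8
```

The clip angle is about 1.35, so it is clear of the tray. Now for the tag.

Emit:
arm_command(
  series=[-0.8, 3.5, -1.5, 0, 0, 0, -1.4, 5.8, -1, 0, 0, 0, -1.4, 5.8, 0, 0, 0, 0, -1.45, 5.8, 0, 0, 0, 0, 0, 0, 0, 0, 0, 0.115],
  fingers=0.5,
)

```text
time: 50.02
ee_pos: [0.4414, 0.304, 0.2899]
tool_rot: [-0.015, 1.0, -0.001, -0.002]
wrist_force: [0.1, -0.6, 0.2]
grip_width: 0.499
grasp_force: 0.0
```

Emit:
arm_command(
  series=[0, 0, 0, 0, 0, 0.115, 0, 0, 0, 0, 0, 0, 0, 0, 0, 0, 0, 0, 0, 0, 0, 0, 0, 0],
)

```text
time: 50.52
ee_pos: [0.4421, 0.3005, 0.2921]
tool_rot: [0.042, 0.999, -0.0, -0.0]
wrist_force: [-0.1, 0.2, 0.6]
grip_width: 0.499
grasp_force: 0.0
```

```bash
python3 - <<'E'
from h import *
p,T=shot('wrist');X=wcloud(p,T);rect(X,(.4,.25,.22),(.5,.36,.24),'lug');rect(X,(.4,.25,.198),(.5,.36,.205),'bridge')
plan([.447,.3025,.2025],84.95)
g=p['pixels'].mean(-1);m=np.all((X>(.54,.25,.18))&(X<(.66,.32,.205)),-1);a=X[m];d=a[g[m]<70];
print(len(a),len(d), d[:,0].min() if len(d) else 0,d[:,0].max() if len(d) else 0)
E
```

```text
lug 632 [447.4 303.1] [13.8 20.3] 85.1 med [0.446  0.3032 0.228 ] z [0.2234 0.2293]
bridge 443 [447.2 303.9] [27.7 19.9] 85.7 med [0.4456 0.311  0.1994] z [0.1983 0.2012]
shift [-0.46  0.23  8.99] at [0.4422 0.3006 0.2924] yaw 85.2 t 50.575
 turn [-0.    -0.     0.004] j6 -0.91
433 24 0.5791274935169687 0.5830020172372843
```

Emit:
arm_command(
  series=[-0.5, 0.22, 3, 0, 0, 0, 0, 0, 3, 0, 0, 0, 0, 0, 2, 0, 0, 0, 0, 0, 0.9, 0, 0, 0, 0, 0, 0, 0, 0, 0],
)

```text
time: 51.2
ee_pos: [0.4473, 0.3024, 0.2034]
tool_rot: [0.042, 0.999, -0.0, -0.0]
wrist_force: [0.5, -0.5, 0.6]
grip_width: 0.499
grasp_force: 0.0
```

Emit:
arm_command(
  series=[0, 0, 0, 0, 0, 0, 0, 0, 0, 0, 0, 0, 0, 0, 0, 0, 0, 0, 0, 0, 0, 0, 0, 0],
  fingers=0,
)

```text
time: 51.7
ee_pos: [0.448, 0.3029, 0.2046]
tool_rot: [0.042, 0.999, 0.001, 0.001]
wrist_force: [-0.2, -0.9, 7.3]
grip_width: 0.152
grasp_force: 60.5
```

```bash
python3 - <<'E'
from h import *
plan([.5932,.302-.1464*.0865,.202],85)
E
```

```text
shift [-14.59  -0.13   0.29] at [0.448  0.3029 0.2046] yaw 85.1 t 51.7
 turn [0.001 0.002 0.003] j6 -0.91
```

Emit:
arm_command(
  series=[0, 0, -0.05, 0, 0, 0, -1.5, 0, 0, 0, 0, 0, -3, -0.03, 0, 0, 0, 0, -3, -0.03, 0, 0, 0, 0, -3, -0.03, 0, 0, 0, 0],
)

```text
time: 52.32
ee_pos: [0.5522, 0.2929, 0.2046]
tool_rot: [0.042, 0.999, 0.0, -0.001]
wrist_force: [-5.0, 0.8, 8.7]
grip_width: 0.148
grasp_force: 60.9
```

Emit:
arm_command(
  series=[-2.5, -0.02, 0, 0, 0, 0, -1.2, 0, 0, 0, 0, 0, -0.35, 0, 0, 0, 0, 0, 0, 0, 0, 0, 0, 0, 0, 0, 0, 0, 0, 0],
)

```text
time: 52.95
ee_pos: [0.5928, 0.2892, 0.2047]
tool_rot: [0.042, 0.999, 0.0, 0.0]
wrist_force: [-1.6, -0.0, 5.2]
grip_width: 0.151
grasp_force: 60.8
```

```bash
python3 - <<'E'
from h import *
plan([.5932,.302-.1464*.0865,.202],85);print(sensors.get_obs()['wrist_force'])
p,T=shot('wrist');X=wcloud(p,T)
g=p['pixels'].mean(-1);m=np.all((X>(.4,.25,.18))&(X<(.66,.34,.205)),-1);a=X[m];d=a[g[m]<70]
print(len(a),np.sort(d[:,0])[::20].round(3) if len(d) else 0)
E
```

```text
shift [-0.04  0.02  0.27] at [0.5928 0.2892 0.2047] yaw 85.1 t 52.95
 turn [0.    0.001 0.002] j6 -1.05
[-1.63935776 -0.01795439  5.21992004]
6312 [0.467 0.546 0.579 0.58  0.58  0.581 0.581 0.582 0.582 0.583 0.584]
```

Emit:
arm_command(
  series=[0, 0, 0, 0, 0, 0, 0, 0, 0, 0, 0, 0, 0, 0, 0, 0, 0, 0, 0, 0, -3, 0, 0, 0, 0, 0, -4, 0, 0, 0],
  fingers=0.5,
)

```text
time: 53.62
ee_pos: [0.5915, 0.2888, 0.2734]
tool_rot: [0.042, 0.999, -0.001, -0.001]
wrist_force: [-0.2, 0.3, 0.3]
grip_width: 0.501
grasp_force: 0.0
```

Emit:
arm_command(
  series=[0, 0, -4, 0, 0, 0, 0, 0, -3, 0, 0, 0, 0, 0, 0, 0, 0, 0],
)

```text
time: 54.0
ee_pos: [0.5934, 0.2897, 0.347]
tool_rot: [0.042, 0.999, 0.001, 0.002]
wrist_force: [-0.3, -0.2, -0.1]
grip_width: 0.501
grasp_force: 0.0
```

```bash
python3 - <<'E'
from h import *
p,T=shot('wrist');X=wcloud(p,T);save(p,'w13.png')
rect(X,(.54,.25,.22),(.65,.36,.24),'lug');rect(X,(.54,.25,.198),(.65,.36,.205),'bridge')
g=p['pixels'].mean(-1);m=np.all((X>(.54,.26,.18))&(X<(.66,.31,.199)),-1);a=X[m];d=a[g[m]<80]
print(np.histogram(d[:,0],np.arange(.57,.62,.003)))
rect(X,(.37,.06,.045),(.49,.16,.06),'knob');blobs(X,.0318,.04,(.44,-.06,.59,.09))
print(sensors.get_obs()['wrist_force'],sensors.get_obs()['time'])
E
```

```text
lug 401 [592.3 290.1] [13.4 20.1] 85.1 med [0.5912 0.2904 0.2281] z [0.2256 0.2295]
bridge 303 [592.2 291.3] [26.9 19.8] 84.9 med [0.5914 0.2983 0.1994] z [0.1983 0.2013]
(array([ 0,  0,  0, 38, 11,  0,  0,  0,  0,  0,  0,  0,  0,  0,  0,  0]), array([0.57 , 0.573, 0.576, 0.579, 0.582, 0.585, 0.588, 0.591, 0.594,
       0.597, 0.6  , 0.603, 0.606, 0.609, 0.612, 0.615, 0.618]))
knob 64 [422.   95.2] [10.9 11.4] 52.6 med [0.4222 0.0961 0.0533] z [0.0461 0.0549]
blob 228 [476.9   3.7] [27.1 27.2] yaw 11.4 z 0.0354
blob 205 [483.1 -35.8] [27.4 27.8] yaw 12.9 z 0.0351
blob 253 [531.   49.8] [25.7 27.3] yaw 8.2 z 0.0355
blob 233 [538.4  11.1] [26.1 27. ] yaw 8.9 z 0.0355
blob 213 [541.8 -23.8] [26.5 26.6] yaw 11.6 z 0.0354
[-0.42646709 -0.2705663  -0.81222925] 54.05
```

View pics/w13.png

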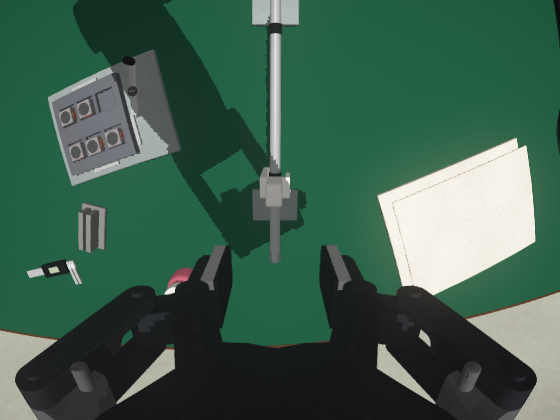

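The wrist view shows the tag hanging on the rail at (275,185) over the double ring, within about 1 mm. All five parts are in pockets, the clip at (130,75) is off the tray, and the gripper is free. I'm handing it in.

```bash
python3 -c "
from bench import r; print(r.sign_off())"
```

```text
the job is handed in; nothing more can be done
None
```

The job is handed in: the tag went onto the single ring, all five inductors are flat in their own pockets, the clip is swung clear at about 1.35 rad, and the tag is still hooked, now within about 1 mm of the double ring.

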